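Fill the egg steamer and hold the hob knob at its lighting position

TASK

Two of the six rings of the egg steamer on the gas hob are empty: stand a spare egg from the white strip upright in each empty ring, setting it down gently, and leave the eggs already in place, the third spare and the other things alone. Only when the steamer is full, turn the hob's knob anticlockwise past low and high to the sprung lighting position and keep it there: finish while still gripping the knob in that position, because it springs back when let go.

Things in the scene. Friction and masses are not known exactly. Their poses are not given: they have to be found in the camera images.
- gas_knob: Black gas knob on the hob's deck, at its right-hand end seen from the robot: a round skirt 54 mm across, 12 mm high, with an upright bar grip 48 mm long (its y), 14 mm thick (its x), from 12 to 42 mm above the deck. Origin on the vertical turning axis at deck level, 55 mm above the worktop. A white line marks the bar's +y half (pointer). The frame turns with the knob.
- gas_dial (a joint): Angle of the gas knob, rad: 0 off (start), growing anticlockwise seen from above. First click (low) about 0.4, second (high) about 0.8: it stays there if left. Beyond high it is sprung: the third position (lighting, spark mark) is at 1.2, where about 0.1 N m turns it back to about high once let go; turning takes at most about 0.2 N m (near 1.1). End stop at 1.3.
- hob: Single-ring gas hob, steel, fixed to the worktop: 300 mm (its x) by 460 mm (its y), flat deck 55 mm high; origin at the centre of its underside. The ring and its pan support (top 85 mm above the worktop) are centred 65 mm towards +y; the knob's axis is 50 mm towards -x and 175 mm towards -y of the centre.
- steamer: Egg steamer on the hob's pan support, loose, about 2.4 kg: round metal pan, rim 270 mm across and 61 mm above its underside, two side loops reaching 164 mm from the axis. A flat insert 50 mm up carries six wire rings (43 mm outside, 35 mm inside, top 66 mm up) evenly round a circle of 75 mm radius. Origin: centre of the underside, 85 mm above the worktop.
- egg_tray: White plastic egg strip, fixed on the worktop: 190 mm (its x) by 60 mm (its y) by 12 mm high, three holes 31 mm across in a row along its x, 60 mm apart. Origin at the centre of its underside.
- seat0 (a point): Seat 0 of the steamer: the point where the origin of an egg lies when the egg stands in that ring (20 mm above the middle of the wire ring, 84 mm above the pan's underside). Seats 0 to 5 go round the pan; any two of the six start empty.
- seat1 (a point): Seat 1 of the steamer: the point where the origin of an egg lies when the egg stands in that ring (20 mm above the middle of the wire ring, 84 mm above the pan's underside). Seats 0 to 5 go round the pan; any two of the six start empty.
- seat2 (a point): Seat 2 of the steamer: the point where the origin of an egg lies when the egg stands in that ring (20 mm above the middle of the wire ring, 84 mm above the pan's underside). Seats 0 to 5 go round the pan; any two of the six start empty.
- seat3 (a point): Seat 3 of the steamer: the point where the origin of an egg lies when the egg stands in that ring (20 mm above the middle of the wire ring, 84 mm above the pan's underside). Seats 0 to 5 go round the pan; any two of the six start empty.
- seat4 (a point): Seat 4 of the steamer: the point where the origin of an egg lies when the egg stands in that ring (20 mm above the middle of the wire ring, 84 mm above the pan's underside). Seats 0 to 5 go round the pan; any two of the six start empty.
- seat5 (a point): Seat 5 of the steamer: the point where the origin of an egg lies when the egg stands in that ring (20 mm above the middle of the wire ring, 84 mm above the pan's underside). Seats 0 to 5 go round the pan; any two of the six start empty.
- egg0: An egg, 44 mm across and 57 mm tall, about 60 g, standing blunt end up; origin on its axis at the widest section, 31 mm above its pointed lower end and 26 mm below its top; z along its length (up), yaw means nothing. One of the four that start in the steamer.
- egg1: An egg, 44 mm across and 57 mm tall, about 60 g, standing blunt end up; origin on its axis at the widest section, 31 mm above its pointed lower end and 26 mm below its top; z along its length (up), yaw means nothing. One of the four that start in the steamer.
- egg2: An egg, 44 mm across and 57 mm tall, about 60 g, standing blunt end up; origin on its axis at the widest section, 31 mm above its pointed lower end and 26 mm below its top; z along its length (up), yaw means nothing. One of the four that start in the steamer.
- egg3: An egg, 44 mm across and 57 mm tall, about 60 g, standing blunt end up; origin on its axis at the widest section, 31 mm above its pointed lower end and 26 mm below its top; z along its length (up), yaw means nothing. One of the four that start in the steamer.
- egg4: An egg, 44 mm across and 57 mm tall, about 60 g, standing blunt end up; origin on its axis at the widest section, 31 mm above its pointed lower end and 26 mm below its top; z along its length (up), yaw means nothing. One of the three spares that start in the egg strip.
- egg5: An egg, 44 mm across and 57 mm tall, about 60 g, standing blunt end up; origin on its axis at the widest section, 31 mm above its pointed lower end and 26 mm below its top; z along its length (up), yaw means nothing. One of the three spares that start in the egg strip.
- egg6: An egg, 44 mm across and 57 mm tall, about 60 g, standing blunt end up; origin on its axis at the widest section, 31 mm above its pointed lower end and 26 mm below its top; z along its length (up), yaw means nothing. One of the three spares that start in the egg strip.
- cell0 (a point): Hole 0 of the egg strip: the point where the origin of an egg standing in it lies, 33 mm above the worktop.
- cell1 (a point): Hole 1 of the egg strip: the point where the origin of an egg standing in it lies, 33 mm above the worktop.
- cell2 (a point): Hole 2 of the egg strip: the point where the origin of an egg standing in it lies, 33 mm above the worktop.
- sauce_bottle: Bystander: white bottle, 56 mm across, 170 mm tall, to the right of the hob; origin at its underside.
- prep_bowl: Bystander: small steel bowl, 92 mm across, 40 mm high, far left; origin at its underside.
- salt_pot: Bystander: small glass pot with a steel cap, 42 mm across, 75 mm tall, between the robot and the egg strip; origin at its underside.

How it is judged:
By the outcome, as a careful person would: the job done as asked, in the order asked, and still so for the second after the job is handed in, while the arm keeps its last pose, push and grip.
It also fails if it takes over 64 s, if anything falls off the work surface, if the arm or the gripper's body presses on something with over 40 N, if the wrist force passes 120 N, or if a joint passes its speed limit or range.

ROBOT

A 6-joint arm with a two-finger parallel gripper is mounted at the origin on the work surface. World frame = base frame: x ahead of the robot, y to its left, z up, the work surface at z = 0. Lengths are in m, angles in rad, forces in N, time in s.
With the tool pointing down it reaches from about 0.375 to 0.9 m from the base axis. Payload 3.1 kg.
Tool frame: the origin (TCP) lies at the centre of the arm's flange, where the gripper is bolted on; the fingertips stand 173 mm ahead of it and the grasp point (between the pads) lies 155 mm ahead of it; z points along the fingers, y is the direction in which the jaws open and shut (so a half turn about z gives the same grasp; the last joint's range is limited). The gripper opens to 85 mm and grips with 20 to 120 N. Pads are 22 mm wide; open, the fingers measure 114 mm over their backs; the gripper's body (76 mm by 85 mm) begins 54 mm behind the grasp point. The pads swing forward as they close: fully open they stand 13 mm farther back than shut.
Start: joints at [-1.329, 0.527, 1.433, -0, 1.181, -0.178], TCP at [0.255, -0.571, 0.405] pointing down, gripper open.
Joint ranges: [-3.08, 3.08], [-0.75, 2.2], [0.22, 2.44], [-1.43, 4.57], [0, 2.65], [-2.85, 2.85]. Speed limits (rad/s): [2.79, 2.79, 3.14, 3.14, 3.14, 3.14].

INTERFACE

Orientations are given as a unit quaternion [x, y, z, w].
In Python, from bench import manip gives the robot as it stands.
- The arm moves only by the tool arm_command, never from a script. Its argument "increments" is a list of rows, each a list of 3 entries, a list of its own where there are three numbers: the shift along the tool's x, y, z scaled (see below), then the turn about the tool's z scaled (see below), then the closure, from -1 (fully open) to 1 (shut). In form: [[[dx, dy, dz], roll, claw], ...]. A call has 1 to 10 rows; each row is the pose to reach, as a shift and turn from the pose commanded when the call began, along the tool's axes at that moment; what a row does not reach only later rows make up. The controller multiplies each number of a shift by 0.4 m and each number of a turn by pi/2 rad. A row lasts 1/12 s, in which the tool goes at most 41.7 mm and 7.16 degrees, less where a joint would pass 70% of its speed; a pose out of reach is approached as far as the arm can. A call with a number of a shift or a turn outside -1 to 1 is refused whole. A call with a gripper value outside its range is refused whole. The fingers move at their own pace and stop on an object; "grip_force" is the grip in N (left out, the last holds). Time passes only in rows, so rows that repeat a pose let the fingers close. It gives the time, the measured TCP pose, the force and the opening at its end, in the units of the state.
- manip.state(): the state, without advancing time (a new reading comes with each control period).
- manip.capture(name): name is "scene" or "side" or "wrist"; returns a dict with "color" (420x560x3 uint8, red, green, blue), "fx", "fy", "cx", "cy" (pixels), "position" and "attitude" of the camera in the world. Camera axes: x right, y up, looking along -z (the intrinsics and any distortion apply to the point x, -y, -z); pixel columns grow to the right and rows downward; lengths in m; the calibration is good to about 2 mm. A picture is of the moment at which its call begins. There is no depth.
- manip.finish_job(): hands the job in, once; it reports no verdict.
Trained networks look in a picture, given as the dict that the camera call returned (one of the last four; its "shot" number tells which), for a name from the list of things; names that differ only in an ending like _2 or _b are one class to them, and where a whole thing is asked for, a point or a joint stands for the part that bears it (a point fixed in the world has none). Each returns a list of dicts, best first, with "confidence" (0 to 1); they miss things now and then, are a little off and sometimes report something else, mostly with a low value. They report only what shows in the picture. A call takes as long as a camera call.
- manip.recognise(picture, name): "pixel" ([column, row] in pixels, amid what is visible of it).
The state is a dict: "t": time; "joint_positions": joint angles; "qvel": joint speeds; "tau": joint torques, N m; "tcp_pos": TCP position; "tool_rot": TCP orientation; "wrist_force": force on the tool from outside, world axes, zero at the start; "moment": the same for the moment, N m; "width": finger opening in m.
Only numpy, scipy, OpenCV 4.12 (cv2) and the standard library are available. Lean on these libraries where they do the work, as an engineer would, in place of code of your own. Each camera call takes 0.05 s, during which the arm holds its last target.

## Working session

There is one attempt and no reset: what is moved stays moved. The work goes in short steps, Python scripts to look and compute and a tool call to move; the robot and the scene stay as the last step left them, time stands still between calls to the robot, and variables do not carry over. Pictures are saved under pics/ and viewed, and the job is handed in when it is done.

Besides the shell and the picture viewer there is one more tool, called after "Emit:" as name(argument=value, ...), one argument or row to a line, values as JSON. arm_command: Moves the arm, as the interface text tells. Shifts and turns lie within -1 to 1; 1 stands for 0.4 m of shift or pi/2 rad of turn. Its arguments: {"type":"object","properties":{"increments":{"type":"array"},"grip_force":{"type":"number"}},"required":["increments"]}

```bash
mkdir -p pics; ls
python3 - <<'E'
from bench import manip
import cv2,json
s=manip.state();print({k:(v if not hasattr(v,'tolist') else v.tolist()) for k,v in s.items()})
for n in ["scene","side","wrist"]:
    p=manip.capture(n)
    cv2.imwrite(f"pics/{n}0.png",p["color"][:,:,::-1])
    print(n,{k:v for k,v in p.items() if k!="color"})
E
```

```text
pics
{'t': 0.0, 'joint_positions': [-1.3294583491296352, 0.5284721051932929, 1.4339166919194277, 1.608431798648456e-05, 1.1814096280142496, -0.1784921941225431], 'qvel': [-0.0011978884681738133, -9.779441309963887e-05, 0.0008222441814449424, -0.0011051018668890088, -0.0006402247734619696, -0.0011492234754542914], 'tau': [0.00203379153390415, -44.234068393707275, -17.802211046218872, -5.576715579991287e-05, 0.008577287953812629, 6.793876821120648e-06], 'tcp_pos': [0.2547013428839495, -0.5703634328277768, 0.4037249837035197], 'tool_rot': [0.9780486554028816, 0.20837372975685867, -2.7217053533083088e-05, -0.0011025747425073618], 'wrist_force': [0.5338224525310921, 0.37942181166315375, -0.1941431647042229], 'moment': [-0.00039805414054362633, -0.0950016162301642, 0.015509860787686536], 'width': 0.08549857912778294}
scene {'fx': 533.2260307354143, 'fy': 533.2260307354143, 'cx': 280.0667844670275, 'cy': 206.42109568620626, 'position': array([0.95979461, 0.81504353, 1.05344599]), 'attitude': array([0.09063639, 0.38550285, 0.89229836, 0.21673999]), 'shot': 1}
side {'fx': 407.2732653967884, 'fy': 407.2732653967884, 'cx': 274.7640993951809, 'cy': 214.65318454874026, 'position': array([-0.154903  , -0.66681264,  0.66711814]), 'attitude': array([ 0.44788769, -0.19647996, -0.3320761 ,  0.80654678]), 'shot': 2}
wrist {'fx': 304.81828573613933, 'fy': 304.81828573613933, 'cx': 277.26569041560555, 'cy': 206.42521759642705, 'position': array([ 0.32632443, -0.5388788 ,  0.37390392]), 'attitude': array([-0.12908681,  0.08511957, -0.53724592,  0.82913092]), 'shot': 3}
```

View pics/scene0.png

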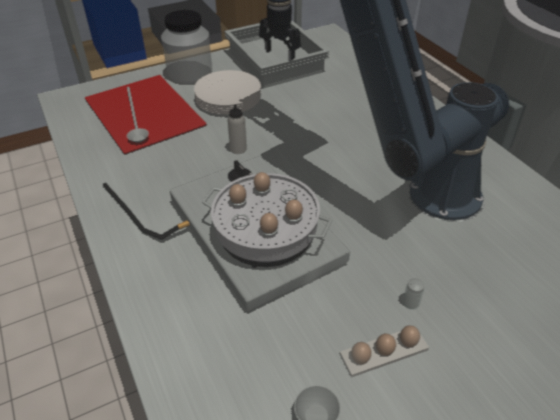

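View pics/side0.png

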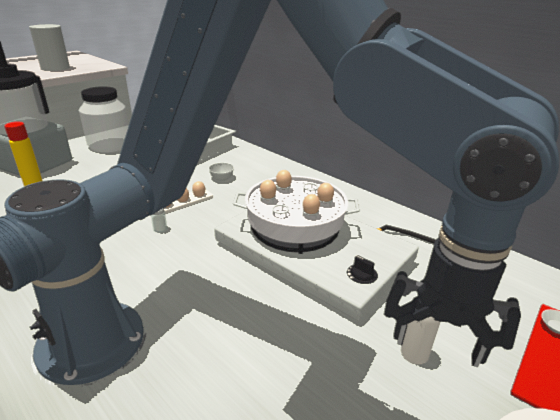

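View pics/wrist0.png

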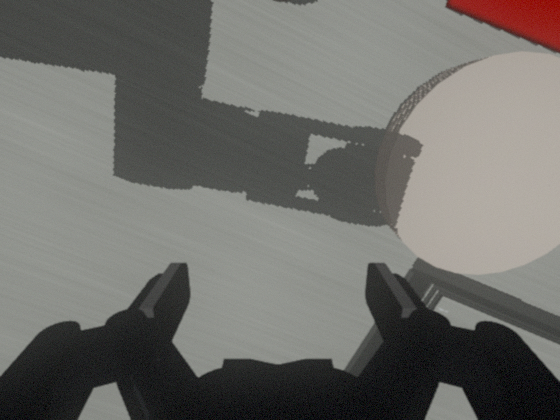

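The scene picture shows four eggs in the steamer at about (237,193), (262,181), (294,209) and (269,223). The empty rings are at about (290,197) and (240,222). The spare eggs are at (361,352), (386,344) and (410,336), and the knob is at (238,172). Next I'll measure these.

```bash
cat > h.py <<'E'
import numpy as np,cv2
from scipy.spatial.transform import Rotation as R
def ray(p,px):
    d=np.array([(px[0]-p["cx"])/p["fx"],-(px[1]-p["cy"])/p["fy"],-1.])
    return np.array(p["position"]),R.from_quat(p["attitude"]).apply(d)
def atz(p,px,z):
    o,d=ray(p,px); return o+d*(z-o[2])/d[2]
def proj(p,X):
    c=R.from_quat(p["attitude"]).inv().apply(np.atleast_2d(X)-p["position"])
    return np.c_[p["cx"]+p["fx"]*c[:,0]/-c[:,2], p["cy"]-p["fy"]*c[:,1]/-c[:,2]]
def eggs(p,dbg=None):
    im=p["color"]; hsv=cv2.cvtColor(im,cv2.COLOR_RGB2HSV)
    m=((hsv[...,0]<22)&(hsv[...,1]>80)&(hsv[...,2]>50)&(hsv[...,0]>4)).astype(np.uint8)
    n,l,s,c=cv2.connectedComponentsWithStats(m)
    out=[(c[i].round(1).tolist(),s[i].tolist()) for i in range(1,n) if s[i][4]>60]
    return out
E
python3 - <<'E'
from h import *
from bench import manip
for n in ["scene","side"]:
    p=manip.capture(n)
    for c,s in eggs(p):
        print(n,c,s,"z.0305",atz(p,c,.0305).round(4),"z.1665",atz(p,c,.1665).round(4))
    for nm,z in [("gas_knob",.075),("seat0",.169),("steamer",.14),("egg_tray",.012),("salt_pot",.04),("sauce_bottle",.085),("egg4",.1665),("cell0",.03)]:
        for r in manip.recognise(p,nm)[:7]:
            print(n,nm,np.round(r["pixel"],1),round(r["confidence"],2),atz(p,r["pixel"],z).round(3))
E
```

```text
scene [240.7, 11.8] [217, 0, 50, 30, 1185] z.0305 [ 0.0382 -1.3855  0.0305] z.1665 [ 0.1607 -1.093   0.1665]
scene [126.0, 58.1] [84, 29, 81, 50, 1105] z.0305 [ 0.6206 -1.199   0.0305] z.1665 [ 0.6657 -0.9312  0.1665]
scene [446.9, 58.7] [416, 33, 68, 50, 654] z.0305 [-0.5014 -0.603   0.0305] z.1665 [-0.3071 -0.4145  0.1665]
scene [219.7, 44.8] [210, 38, 19, 13, 132] z.0305 [ 0.2471 -1.1304  0.0305] z.1665 [ 0.3418 -0.8717  0.1665]
scene [23.8, 139.3] [0, 127, 51, 26, 690] z.0305 [ 1.0614 -0.8169  0.0305] z.1665 [ 1.0479 -0.5999  0.1665]
scene gas_knob [238.  170.6] 0.55 [ 0.53  -0.299  0.075]
scene seat0 [262.4 212.5] 0.68 [ 0.583 -0.022  0.169]
scene steamer [262.  219.4] 0.89 [ 0.582 -0.028  0.14 ]
scene egg_tray [377.8 356.8] 0.78 [0.49  0.356 0.012]
scene egg_tray [364.1 350.7] 0.49 [0.508 0.33  0.012]
scene salt_pot [414.8 292.6] 0.66 [0.327 0.268 0.04 ]
scene sauce_bottle [237.9 133.3] 0.76 [ 0.461 -0.454  0.085]
scene egg4 [294.2 208.9] 0.88 [0.509 0.    0.166]
scene egg4 [267.8 223. ] 0.85 [0.586 0.014 0.166]
scene egg4 [362.8 352.9] 0.85 [0.58  0.404 0.166]
scene egg4 [409.
[... 797 characters left out ...]
13 -0.299  0.075]
side seat0 [295.7 212.1] 0.91 [ 0.476 -0.128  0.169]
side steamer [295.2 213.8] 0.86 [ 0.506 -0.101  0.14 ]
side egg_tray [189.7 204.6] 0.95 [0.464 0.307 0.012]
side salt_pot [162.  222.4] 0.68 [0.322 0.236 0.04 ]
side sauce_bottle [420.7 338.2] 0.59 [ 0.415 -0.5    0.085]
side sauce_bottle [223.6 168.8] 0.48 [0.616 0.318 0.085]
side egg4 [322.3 188.5] 0.68 [ 0.62  -0.092  0.166]
side egg4 [312.3 204.7] 0.64 [ 0.535 -0.129  0.166]
side egg4 [264.8 184.6] 0.56 [0.525 0.028 0.166]
side egg4 [284.  175.5] 0.53 [0.603 0.031 0.166]
side egg4 [198. 188.] 0.44 [0.384 0.134 0.166]
side cell0 [191.2 200.4] 0.72 [0.466 0.299 0.03 ]
side cell0 [362.8 270.1] 0.46 [ 0.566 -0.278  0.03 ]
```

Run:
```python
from h import *
from bench import manip
from scipy.optimize import least_squares
p=manip.capture("scene"); q=manip.capture("side")
hsv=cv2.cvtColor(p["color"],cv2.COLOR_RGB2HSV)
m=((hsv[...,0]<22)&(hsv[...,1]>70)&(hsv[...,2]>40)).astype(np.uint8); m[:165]=0
n,l,s,c=cv2.connectedComponentsWithStats(m)
for i in range(1,n):
    if s[i][4]>60: print(c[i].round(1),s[i],atz(p,c[i],.0305).round(4),atz(p,c[i],.1665).round(4))
cv2.imwrite("pics/crop_scene.png",cv2.resize(p["color"][150:380,160:450,::-1],None,fx=2.6,fy=2.6,interpolation=cv2.INTER_CUBIC))
cv2.imwrite("pics/crop_side.png",cv2.resize(q["color"][140:340,140:440,::-1],None,fx=2.6,fy=2.6,interpolation=cv2.INTER_CUBIC))
```

```text
[261.9 179.1] [255 173  14  13 128] [ 0.4636 -0.2811  0.0305] [ 0.5296 -0.1354  0.1665]
[237.2 191.1] [231 185  14  13 132] [ 0.5498 -0.2663  0.0305] [ 0.6043 -0.1226  0.1665]
[293.7 206.6] [287 200  14  14 138] [ 0.4361 -0.1335  0.0305] [ 0.5057 -0.0074  0.1665]
[268.8 220.6] [262 214  14  15 150] [ 0.5224 -0.116   0.0305] [0.5805 0.0078 0.1665]
[183.3 224. ] [177 220  13   9  67] [ 0.7335 -0.2108  0.0305] [ 0.7636 -0.0744  0.1665]
[409.6 333.8] [404 327  13  15 118] [0.4025 0.3492 0.0305] [0.4766 0.4111 0.1665]
[387.1 342.3] [380 335  15  17 171] [0.4596 0.344  0.0305] [0.5261 0.4066 0.1665]
```

View pics/crop_scene.png

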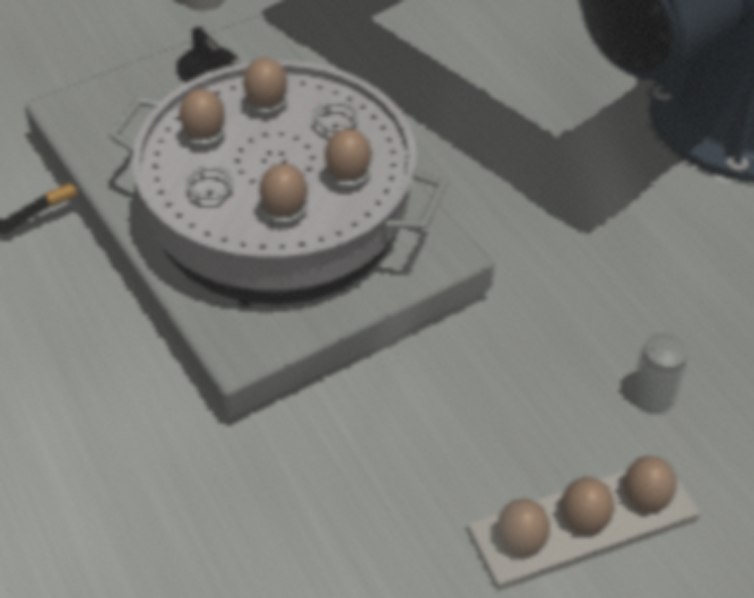

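View pics/crop_side.png

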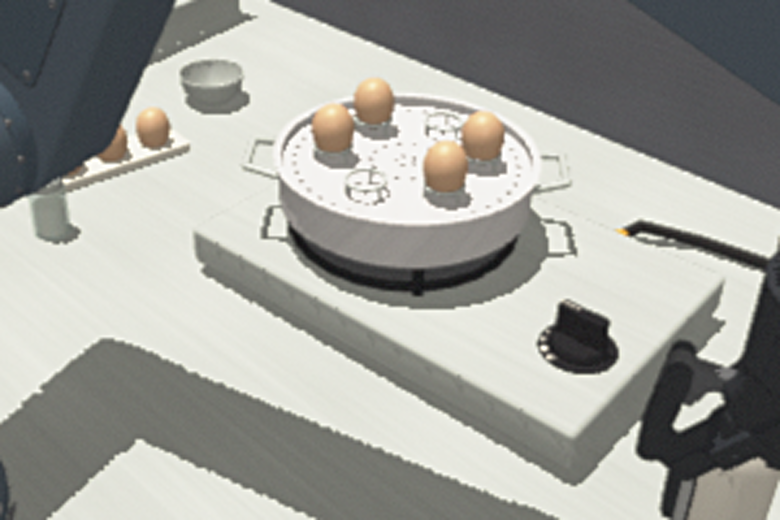

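The two crops agree. The steamer centre is about (0.556,-0.062), and the empty seats are at about (0.630,-0.049) and (0.482,-0.075). The tray eggs run from (0.40,0.349) to (0.52,0.339). I'll refine these with the wrist camera and write a planning helper first.

```bash
cat >> h.py <<'E'
def plan(s,pos=None,yaw=None):
    """increments to put TCP at pos with tool y at world yaw (rad)"""
    Rt=R.from_quat(s["tool_rot"]); 
    pos=s["tcp_pos"] if pos is None else pos
    d=Rt.inv().apply(np.array(pos)-s["tcp_pos"])/0.4
    y=Rt.apply([0,1,0]); cur=np.arctan2(y[1],y[0])
    r=0 if yaw is None else -((yaw-cur+np.pi)%(2*np.pi)-np.pi)/(np.pi/2)
    print("t",round(s["t"],2),"tcp",np.round(s["tcp_pos"],4),"yaw",round(np.degrees(cur),2),"width",round(s["width"],4),"F",np.round(s["wrist_force"],1),"M",np.round(s["moment"],2),"tilt z",Rt.apply([0,0,1]).round(4))
    print("INC",d.round(4).tolist(),"roll",round(r,4)); return d,r
E
python3 - <<'E'
from h import *
from bench import manip
s=manip.state()
p=manip.capture("wrist")
print(R.from_quat(p["attitude"]).apply([0,0,-1]),R.from_quat(s["tool_rot"]).inv().apply(R.from_quat(p["attitude"]).apply([[0,0,-1],[0,1,0]])), R.from_quat(s["tool_rot"]).inv().apply(p["position"]-s["tcp_pos"]))
plan(s,[0.46,-0.12,0.44],np.radians(10))
E
```

```text
[-0.27940365 -0.12442221 -0.9520781 ] [[-3.05846514e-01 -3.20291696e-04  9.52080778e-01]
 [ 9.52080564e-01 -8.52408812e-04  3.05846158e-01]] [0.0782609  0.00046559 0.02997421]
t 1.15 tcp [ 0.2548 -0.5707  0.4047] yaw -65.95 width 0.0854 F [-0.5  0.2 -0.1] M [-0.05  0.01 -0.02] tilt z [ 0.e+00 -1.e-04 -1.e+00]
INC [0.9278, -0.8197, -0.0882] roll -0.8438
```

Run:
```python
from h import *
from bench import manip
s=manip.state()
plan(s,[0.53,-0.38,0.42],np.radians(3))
```

```text
t 1.2 tcp [ 0.2548 -0.5707  0.4047] yaw -65.94 width 0.0856 F [ 1.2 -0.7  0.5] M [-0.04  0.01  0.01] tilt z [ 0.  0. -1.]
INC [0.8226, -0.1548, -0.0382] roll -0.766
```

Emit:
arm_command(
  increments=[
    [[0.82, -0.155, -0.038], -0.766, -1],
    [[0.82, -0.155, -0.038], -0.766, -1],
    [[0.82, -0.155, -0.038], -0.766, -1],
    [[0.82, -0.155, -0.038], -0.766, -1],
    [[0.82, -0.155, -0.038], -0.766, -1],
    [[0.82, -0.155, -0.038], -0.766, -1],
    [[0.82, -0.155, -0.038], -0.766, -1],
    [[0.82, -0.155, -0.038], -0.766, -1],
    [[0.82, -0.155, -0.038], -0.766, -1],
    [[0.82, -0.155, -0.038], -0.766, -1],
  ],
)

```text
t: 2.03
tcp_pos: [0.5314, -0.3779, 0.42]
tool_rot: [0.685, 0.729, 0.0, 0.0]
wrist_force: [-0.7, 0.1, -0.6]
width: 0.0856
```

Run:
```python
from h import *
from bench import manip
p=manip.capture("wrist")
cv2.imwrite("pics/wk1.png",p["color"][:,:,::-1])
for r in manip.recognise(p,"gas_knob")[:2]: print(r["pixel"],r["confidence"],atz(p,r["pixel"],.09))
s=manip.state()
plan(s,[0.556,-0.15,0.46],np.radians(10)) 
import pickle; pickle.dump(p,open("wk1.pkl","wb"))
```

```text
t 2.13 tcp [ 0.5297 -0.3795  0.4198] yaw 3.08 width 0.0859 F [-0.4  0.8  0.4] M [ 0.04 -0.02 -0.04] tilt z [-1.e-04 -0.e+00 -1.e+00]
INC [0.5695, 0.0964, -0.1005] roll -0.0769
```

View pics/wk1.png

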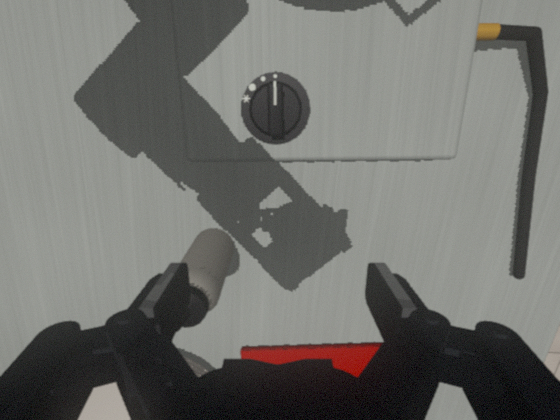

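The wrist view shows the knob's skirt centred at about (276,108), with the pointer line at (275,83)–(275,105). The hob's near corner edges are at (188,159) and (455,157).

Run:
```python
from h import *
import pickle
p=pickle.load(open("wk1.pkl","rb"))
cv2.imwrite("pics/wk1c.png",cv2.resize(p["color"][60:180,170:490,::-1],None,fx=2.5,fy=2.5,interpolation=cv2.INTER_CUBIC))
cv2.imwrite("pics/wk1d.png",cv2.resize(p["color"][65:150,230:320,::-1],None,fx=6,fy=6,interpolation=cv2.INTER_CUBIC))
for px in [(188,159),(455,157),(184,76),(469,75)]: print(px,atz(p,px,.055).round(4))
for k in [(276,108)]: print(atz(p,k,.06).round(4))
for k in [(275,83),(275.5,105)]: print(atz(p,k,.097).round(4))
```

```text
(188, 159) [ 0.4321 -0.3591  0.055 ]
(455, 157) [ 0.7245 -0.3383  0.055 ]
(184, 76) [ 0.4303 -0.2748  0.055 ]
(469, 75) [ 0.7187 -0.2555  0.055 ]
[ 0.5254 -0.2997  0.06  ]
[ 0.5233 -0.2786  0.097 ]
[ 0.5249 -0.2972  0.097 ]
```

View pics/wk1c.png

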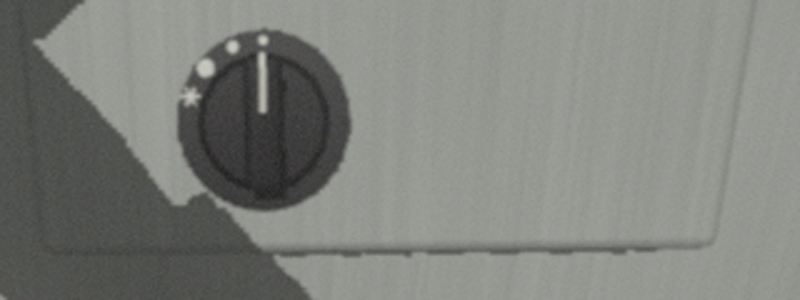

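View pics/wk1d.png

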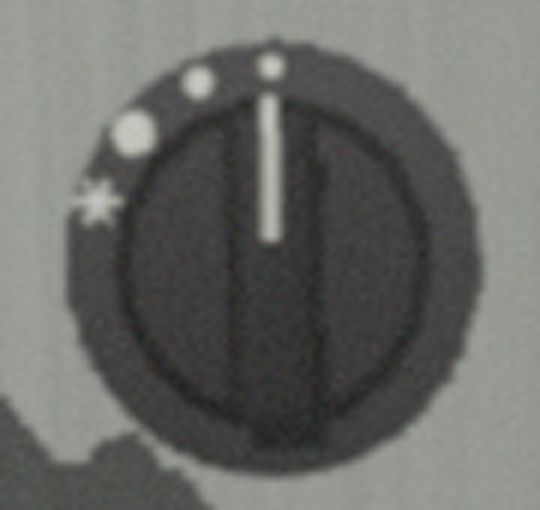

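Emit:
arm_command(
  increments=[
    [[0.57, 0.096, -0.1], -0.077, -1],
    [[0.57, 0.096, -0.1], -0.077, -1],
    [[0.57, 0.096, -0.1], -0.077, -1],
    [[0.57, 0.096, -0.1], -0.077, -1],
    [[0.57, 0.096, -0.1], -0.077, -1],
    [[0.57, 0.096, -0.1], -0.077, -1],
    [[0.57, 0.096, -0.1], -0.077, -1],
    [[0.57, 0.096, -0.1], -0.077, -1],
  ],
)

```text
t: 2.8
tcp_pos: [0.5553, -0.1498, 0.4605]
tool_rot: [0.643, 0.766, -0.0, 0.001]
wrist_force: [0.2, 0.0, 0.6]
width: 0.0853
```

Run:
```python
from h import *
from bench import manip
import pickle
p=manip.capture("wrist")
cv2.imwrite("pics/ws1.png",p["color"][:,:,::-1])
plan(manip.state())
pickle.dump(p,open("ws1.pkl","wb"))
```

```text
t 2.85 tcp [ 0.5553 -0.151   0.4601] yaw 9.86 width 0.0854 F [ 0.5 -0.3 -0.4] M [-0.01  0.01  0.01] tilt z [ 4.e-04 -1.e-03 -1.e+00]
INC [0.0, 0.0, 0.0] roll 0
```

View pics/ws1.png

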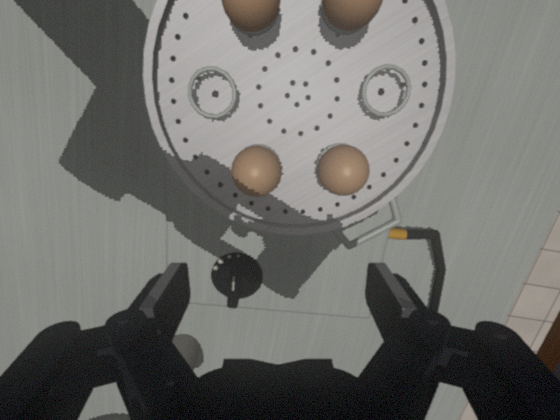

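The wrist view shows the empty rings at about (213,93) and (385,91), with their insert centre dots at (214,94) and (381,91). Eggs are visible at (256,169), (343,169), (251,5) and (350,5).

Run:
```python
from h import *
import pickle
p=pickle.load(open("ws1.pkl","rb"))
cv2.imwrite("pics/ws1c.png",cv2.resize(p["color"][50:215,170:430,::-1],None,fx=3,fy=3,interpolation=cv2.INTER_CUBIC))
for px,z in [((213,92.5),.149),((385,90.5),.149),((214.5,94),.135),((381,91.5),.135)]: print(px,atz(p,px,z).round(4))
m=eggs(p)
for c,s in m: print(c,s,atz(p,[s[0]+s[2]/2-.5,s[1]+s[3]/2-.5],.1665).round(4))
```

```text
(213, 92.5) [ 0.485  -0.0699  0.149 ]
(385, 90.5) [ 0.6312 -0.0425  0.149 ]
(214.5, 94) [ 0.4836 -0.0708  0.135 ]
(381, 91.5) [ 0.6323 -0.0424  0.135 ]
[249.5, 9.0] [223, 0, 56, 26, 941] [ 0.5102 -0.0088  0.1665]
[352.7, 6.3] [324, 0, 57, 19, 570] [0.5852 0.0068 0.1665]
[252.6, 175.3] [232, 154, 44, 41, 706] [ 0.531  -0.1309  0.1665]
[398.0, 233.4] [389, 228, 19, 12, 192] [ 0.6728 -0.1634  0.1665]
[551.3, 344.8] [537, 313, 23, 57, 613] [ 0.8654 -0.2545  0.1665]
```

View pics/ws1c.png

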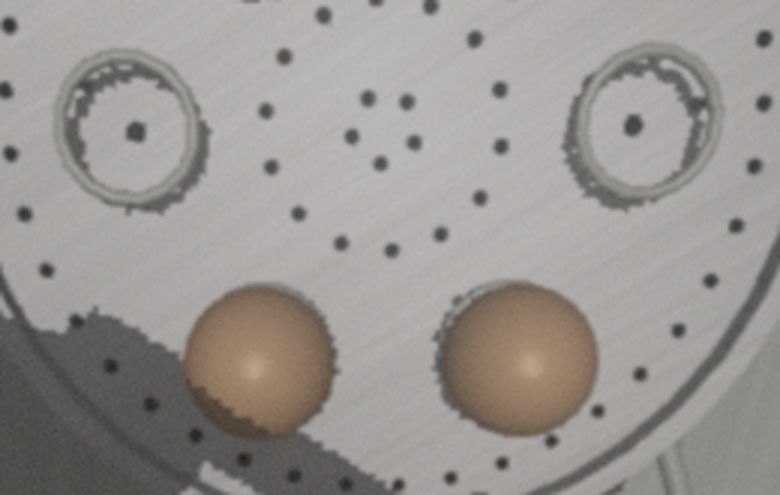

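Run:
```python
from h import *
from bench import manip
import pickle
p=pickle.load(open("ws1.pkl","rb"))
print(atz(p,(237,275),.06))
plan(manip.state(),[0.60,0.34,0.38],np.radians(85))
```

```text
[ 0.52533524 -0.29770024  0.06      ]
t 2.85 tcp [ 0.5553 -0.151   0.4601] yaw 9.86 width 0.0854 F [ 0.5 -0.3 -0.4] M [-0.01  0.01  0.01] tilt z [ 4.e-04 -1.e-03 -1.e+00]
INC [1.1904, 0.3203, 0.1992] roll -0.8349
```

Emit:
arm_command(
  increments=[
    [[0.95, 0.28, 0.1], -0.75, -1],
    [[0.95, 0.28, 0.1], -0.75, -1],
    [[0.95, 0.28, 0.1], -0.75, -1],
    [[0.95, 0.28, 0.1], -0.75, -1],
    [[0.95, 0.28, 0.1], -0.75, -1],
    [[0.95, 0.28, 0.1], -0.75, -1],
    [[0.95, 0.28, 0.1], -0.75, -1],
    [[0.95, 0.28, 0.1], -0.75, -1],
    [[0.95, 0.28, 0.1], -0.75, -1],
    [[0.95, 0.28, 0.1], -0.75, -1],
  ],
)

```text
t: 3.68
tcp_pos: [0.6013, 0.2448, 0.4187]
tool_rot: [0.108, 0.994, 0.001, -0.0]
wrist_force: [0.2, -0.2, -0.6]
width: 0.0854
```

Run:
```python
from h import *
from bench import manip
plan(manip.state(),[0.60,0.34,0.38],np.radians(85))
```

```text
t 3.68 tcp [0.6013 0.2448 0.4187] yaw 77.63 width 0.0854 F [ 0.2 -0.2 -0.6] M [ 0.01  0.03 -0.  ] tilt z [-5.0e-04  1.1e-03 -1.0e+00]
INC [0.054, 0.2317, 0.0969] roll -0.0819
```

Emit:
arm_command(
  increments=[
    [[0.054, 0.232, 0.097], -0.082, -1],
    [[0.054, 0.232, 0.097], -0.082, -1],
    [[0.054, 0.232, 0.097], -0.082, -1],
    [[0.054, 0.232, 0.097], -0.082, -1],
    [[0.054, 0.232, 0.097], -0.082, -1],
  ],
)

```text
t: 4.1
tcp_pos: [0.6003, 0.3374, 0.3795]
tool_rot: [0.046, 0.999, -0.001, -0.001]
wrist_force: [0.9, -0.6, -0.3]
width: 0.0852
```

Run:
```python
from h import *
from bench import manip
import pickle
p=manip.capture("wrist")
cv2.imwrite("pics/wt1.png",p["color"][:,:,::-1])
for c,s in eggs(p): print(c,s,atz(p,[s[0]+s[2]/2-.5,s[1]+s[3]/2-.5],.033).round(4))
plan(manip.state())
pickle.dump(p,open("wt1.pkl","wb"))
```

```text
[275.4, 39.3] [253, 17, 45, 48, 1334] [0.4614 0.347  0.033 ]
[274.0, 108.1] [256, 90, 38, 41, 578] [0.5227 0.3407 0.033 ]
[451.7, 415.0] [425, 408, 52, 12, 422] [0.9446 0.5464 0.033 ]
t 4.15 tcp [0.6005 0.3365 0.3804] yaw 84.68 width 0.0851 F [ 0.8 -0.2 -0.9] M [-0.03 -0.01 -0.02] tilt z [-6.0e-04 -1.4e-03 -1.0e+00]
INC [0.0, 0.0, 0.0] roll 0
```

View pics/wt1.png

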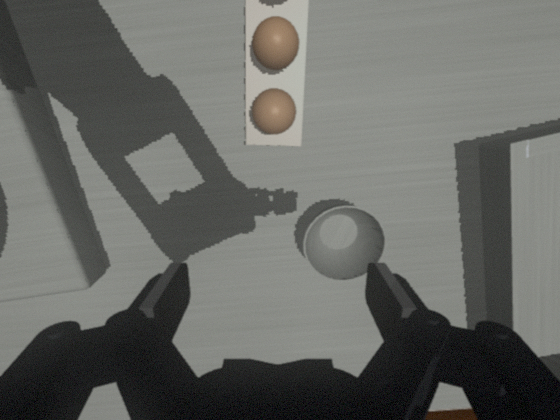

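The picture shows the near spare at about (273.5,111), the second at (275,43), the tray end corners at (246,145) and (301,146), and the bowl at (344,242).

Run:
```python
from h import *
import pickle
p=pickle.load(open("wt1.pkl","rb"))
for px,z in [((273.5,111),.033),((275.5,42.5),.033),((246,145),.012),((301,146),.012),((344,242),.04)]: print(px,atz(p,px,z).round(4))
m=p["color"][80:150,235:315].astype(int)
r=(m[...,0]-m[...,2]>25).astype(np.uint8)
print(cv2.boundingRect(r))
r=(p["color"][5:80,235:315].astype(int));r=(r[...,0]-r[...,2]>25).astype(np.uint8);print(cv2.boundingRect(r))
```

```text
(273.5, 111) [0.5236 0.3397 0.033 ]
(275.5, 42.5) [0.4631 0.3473 0.033 ]
(246, 145) [0.5562 0.3061 0.012 ]
(301, 146) [0.5627 0.3659 0.012 ]
(344, 242) [0.6683 0.4044 0.04  ]
(18, 9, 42, 45)
(18, 11, 46, 53)
```

Run:
```python
from h import *
from bench import manip
s=manip.state()
plan(s,[.524,.340,.26],np.radians(83.6));plan(s,[.524,.340,.187],np.radians(83.6))
```

```text
t 4.15 tcp [0.6005 0.3365 0.3804] yaw 84.68 width 0.0851 F [ 0.8 -0.2 -0.9] M [-0.03 -0.01 -0.02] tilt z [-6.0e-04 -1.4e-03 -1.0e+00]
INC [0.1912, -0.0087, 0.3011] roll 0.012
t 4.15 tcp [0.6005 0.3365 0.3804] yaw 84.68 width 0.0851 F [ 0.8 -0.2 -0.9] M [-0.03 -0.01 -0.02] tilt z [-6.0e-04 -1.4e-03 -1.0e+00]
INC [0.1911, -0.0084, 0.4836] roll 0.012
```

Emit:
arm_command(
  increments=[
    [[0.191, -0.009, 0.25], 0.012, -1],
    [[0.191, -0.009, 0.25], 0.012, -1],
    [[0.191, -0.009, 0.25], 0.012, -1],
    [[0.191, -0.009, 0.25], 0.012, -1],
    [[0.191, -0.009, 0.3], 0.012, -1],
    [[0.191, -0.009, 0.35], 0.012, -1],
    [[0.191, -0.009, 0.4], 0.012, -1],
    [[0.191, -0.009, 0.45], 0.012, -1],
    [[0.191, -0.009, 0.484], 0.012, -1],
    [[0.191, -0.009, 0.484], 0.012, -1],
  ],
)

```text
t: 4.98
tcp_pos: [0.5234, 0.3394, 0.1854]
tool_rot: [0.056, 0.998, -0.001, -0.002]
wrist_force: [-0.5, -1.4, -0.2]
width: 0.0855
```

Run:
```python
from h import *
from bench import manip
s=manip.state(); plan(s,[.524,.340,.187],np.radians(83.6))
p=manip.capture("wrist"); cv2.imwrite("pics/wt2.png",p["color"][:,:,::-1])
p=manip.capture("scene"); cv2.imwrite("pics/st2.png",cv2.resize(p["color"][230:400,300:470,::-1],None,fx=3,fy=3))
```

```text
t 4.98 tcp [0.5234 0.3394 0.1854] yaw 83.56 width 0.0855 F [-0.5 -1.4 -0.2] M [ 0.02  0.02 -0.02] tilt z [-0.004 -0.002 -1.   ]
INC [-0.0013, 0.0016, -0.0039] roll -0.0004
```

View pics/wt2.png

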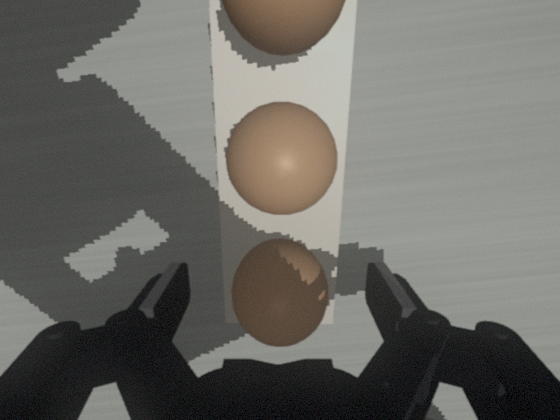

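View pics/st2.png

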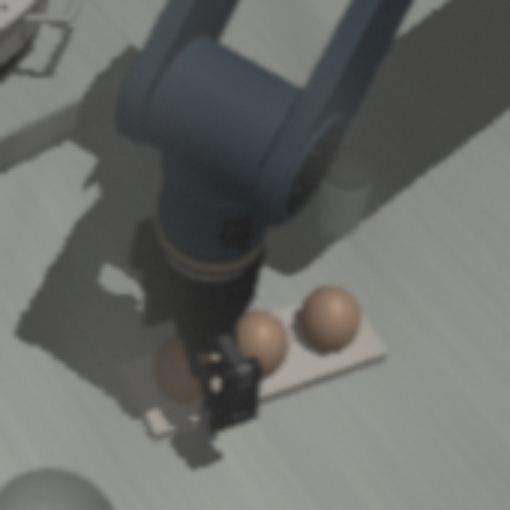

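Run:
```python
from h import *
from bench import manip
s=manip.state(); p=manip.capture("wrist")
for z in (.030,.033): 
  X=atz(p,(280,292.5),z);print(X, R.from_quat(s["tool_rot"]).inv().apply(X-s["tcp_pos"]))
X=atz(p,(282,158),.033);print(X)
```

```text
[0.53092824 0.34083076 0.03      ] [-0.00680177  0.00104103  0.15791576]
[0.52895158 0.34101898 0.033     ] [-0.00481744  0.00100843  0.1549151 ]
[0.46585053 0.34867583 0.033     ]
```

```bash
cat >> h.py <<'E'
def eggbox(p,X):
    u,v=np.meshgrid(np.linspace(0,2*np.pi,200),np.linspace(-np.pi/2,np.pi/2,100))
    P=np.c_[(22e-3*np.cos(u)*np.cos(v)).ravel(),(22e-3*np.sin(u)*np.cos(v)).ravel(),(np.where(v>0,26e-3,31e-3)*np.sin(v)).ravel()]+X
    q=proj(p,P); return np.r_[q.min(0),q.max(0)]
def fitegg(p,box,z,x0):
    from scipy.optimize import least_squares
    r=least_squares(lambda w:eggbox(p,np.array([w[0],w[1],z]))-box,x0[:2],diff_step=1e-4)
    return r.x,r.fun
E
python3 - <<'E'
from h import *
from bench import manip
import pickle
s=manip.state(); p=manip.capture("wrist")
print(fitegg(p,[231,238,329,347],.033,[.524,.34]))
print(fitegg(p,[226,101,338,215],.033,[.464,.347]))
p=pickle.load(open("wt1.pkl","rb"))
print(fitegg(p,[252.5,88.5,294.5,133.5],.033,[.524,.34]))
print(fitegg(p,[252.5,15.5,298.5,68.5],.033,[.464,.347]))
E
```

```text
(array([0.52832955, 0.34160985]), array([ 1.85633236,  1.57859472, -1.85797655, -1.72014124]))
(array([0.46658279, 0.34905642]), array([ 1.41957802,  1.30879967, -1.41188913, -1.67584094]))
(array([0.52408476, 0.3396411 ]), array([-1.25777491, -0.7551069 ,  1.26038418,  0.88045258]))
(array([0.4636726, 0.347235 ]), array([-0.71264634, -0.5932532 ,  0.71364334,  0.71350414]))
```

Run:
```python
from h import *
from bench import manip
s=manip.state(); p=manip.capture("wrist")
a,b=[atz(p,q,.012) for q in [(226,324),(333,324)]];print(a,b,np.linalg.norm(a-b),(a+b)/2)
plan(s,[.527,.3405,.187],np.radians(83.6))
```

```text
[0.56140785 0.30730489 0.012     ] [0.56823819 0.36874338 0.012     ] 0.061817002345920975 [0.56482302 0.33802413 0.012     ]
t 5.18 tcp [0.524  0.3413 0.1889] yaw 83.67 width 0.0854 F [-0.3 -1.   0.4] M [ 0.03  0.02 -0.01] tilt z [ 2.5e-03  9.0e-04 -1.0e+00]
INC [-0.0076, -0.0011, 0.0048] roll 0.0008
```

Emit:
arm_command(
  increments=[
    [[-0.003, -0.001, 0.0], 0.0, -1],
    [[-0.003, -0.001, 0.0], 0.0, 0],
    [[-0.003, -0.001, 0.0], 0.0, 0.6],
    [[-0.003, -0.001, 0.0], 0.0, 0.6],
    [[-0.003, -0.001, 0.0], 0.0, 0.6],
    [[-0.003, -0.001, 0.0], 0.0, 0.6],
    [[-0.003, -0.001, 0.0], 0.0, 0.6],
    [[-0.003, -0.001, 0.0], 0.0, 0.6],
  ],
  grip_force=25,
)

```text
t: 5.9
tcp_pos: [0.5241, 0.3406, 0.1878]
tool_rot: [0.055, 0.999, -0.0, -0.0]
wrist_force: [-0.6, -3.9, 6.1]
width: 0.0427
```

Run:
```python
from h import *
from bench import manip
s=manip.state(); plan(s)
p=manip.capture("wrist"); cv2.imwrite("pics/wt3.png",p["color"][:,:,::-1])
print(p["position"])
```

```text
t 5.9 tcp [0.5241 0.3406 0.1878] yaw 83.74 width 0.0427 F [-0.6 -3.9  6.1] M [-0.64  0.06  0.  ] tilt z [-3.e-04 -8.e-04 -1.e+00]
INC [0.0, 0.0, 0.0] roll 0
[0.4467412  0.34876589 0.15790532]
```

View pics/wt3.png

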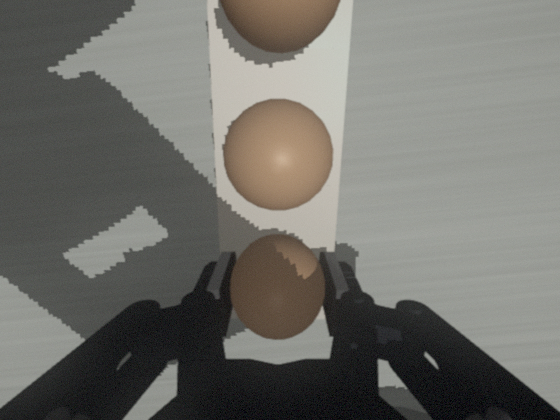

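The fingers closed on the egg, with the width at 42.7 mm. I'll lift it now.

Emit:
arm_command(
  increments=[
    [[0, 0, -0.02], 0, 0.6],
    [[0, 0, -0.05], 0, 0.6],
    [[0, 0, -0.1], 0, 0.6],
    [[0, 0, -0.17], 0, 0.6],
    [[0, 0, -0.25], 0, 0.6],
    [[0, 0, -0.33], 0, 0.6],
    [[0, 0, -0.41], 0, 0.6],
    [[0, 0, -0.45], 0, 0.6],
    [[0, 0, -0.45], 0, 0.6],
  ],
)

```text
t: 6.7
tcp_pos: [0.5252, 0.342, 0.3734]
tool_rot: [0.055, 0.998, 0.003, 0.005]
wrist_force: [0.2, 0.4, -0.1]
width: 0.0424
```

Run:
```python
from h import *
from bench import manip
s=manip.state(); 
p=manip.capture("wrist"); cv2.imwrite("pics/wt4.png",p["color"][:,:,::-1])
q=manip.capture("scene"); cv2.imwrite("pics/st4.png",cv2.resize(q["color"][150:400,280:480,::-1],None,fx=2.4,fy=2.4))
print(proj(q,np.array(s["tcp_pos"])-[0,0,.155]))
# seat near (B): 190deg side; seat A
plan(s,[.632,-.0424,.36],np.radians(11))
```

```text
[[371.35019535 301.07229212]]
t 6.7 tcp [0.5252 0.342  0.3734] yaw 83.74 width 0.0424 F [ 0.2  0.4 -0.1] M [-0.03  0.01 -0.  ] tilt z [ 0.0105  0.0054 -0.9999]
INC [-0.3699, -0.9265, 0.0312] roll 0.8083
```

View pics/wt4.png

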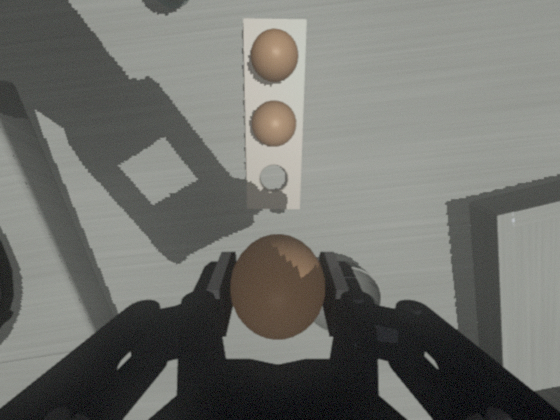

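View pics/st4.png

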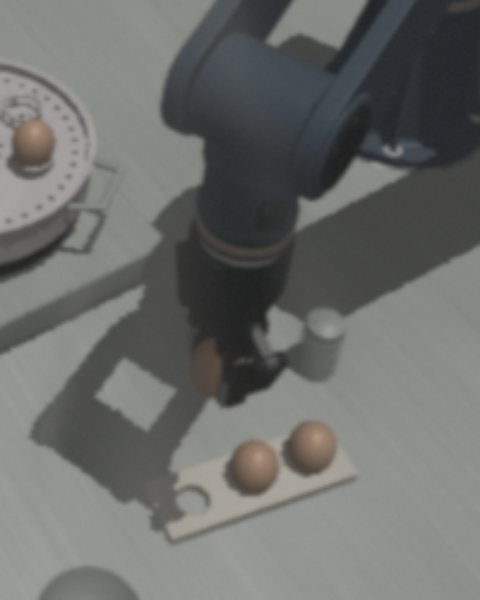

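Emit:
arm_command(
  increments=[
    [[-0.02, -0.05, -0.05], 0.04, 0.6],
    [[-0.05, -0.12, -0.1], 0.1, 0.6],
    [[-0.09, -0.21, -0.12], 0.17, 0.6],
    [[-0.12, -0.3, -0.12], 0.25, 0.6],
    [[-0.16, -0.39, -0.12], 0.33, 0.6],
    [[-0.19, -0.48, -0.12], 0.4, 0.6],
    [[-0.23, -0.57, -0.12], 0.48, 0.6],
    [[-0.26, -0.66, -0.12], 0.56, 0.6],
    [[-0.3, -0.75, -0.12], 0.64, 0.6],
    [[-0.33, -0.82, -0.12], 0.7, 0.6],
  ],
)

```text
t: 7.63
tcp_pos: [0.6196, -0.0022, 0.413]
tool_rot: [0.571, 0.821, -0.001, -0.002]
wrist_force: [1.0, 0.6, -0.4]
width: 0.0427
```

Run:
```python
from h import *
from bench import manip
s=manip.state(); 
plan(s,[.632,-.0424,.40],np.radians(11))
```

```text
t 7.63 tcp [ 0.6196 -0.0022  0.413 ] yaw 20.31 width 0.0427 F [ 1.   0.6 -0.4] M [ 0.08 -0.05  0.04] tilt z [-3.9e-03  4.0e-04 -1.0e+00]
INC [-0.105, -0.0057, 0.0323] roll 0.1034
```

Emit:
arm_command(
  increments=[
    [[-0.05, -0.003, 0.01], 0.05, 0.6],
    [[-0.09, -0.005, 0.02], 0.09, 0.6],
    [[-0.105, -0.006, 0.03], 0.103, 0.6],
    [[-0.105, -0.006, 0.03], 0.103, 0.6],
    [[-0.105, -0.006, 0.03], 0.103, 0.6],
    [[-0.105, -0.006, 0.03], 0.103, 0.6],
  ],
)

```text
t: 8.13
tcp_pos: [0.6317, -0.0383, 0.4028]
tool_rot: [0.632, 0.775, -0.0, -0.001]
wrist_force: [0.7, 1.0, -2.3]
width: 0.0426
```

Run:
```python
from h import *
from bench import manip
s=manip.state(); 
p=manip.capture("wrist"); cv2.imwrite("pics/wa1.png",p["color"][:,:,::-1])
q=manip.capture("scene"); cv2.imwrite("pics/sa1.png",cv2.resize(q["color"][130:290,160:360,::-1],None,fx=3,fy=3))
r=manip.capture("side"); cv2.imwrite("pics/ra1.png",cv2.resize(r["color"][110:280,210:410,::-1],None,fx=3,fy=3))
plan(s,[.632,-.0424,.345],np.radians(11))
```

```text
t 8.13 tcp [ 0.6317 -0.0383  0.4028] yaw 11.57 width 0.0426 F [ 0.7  1.  -2.3] M [0.05 0.   0.02] tilt z [-0.0019  0.0011 -1.    ]
INC [-0.0103, -0.001, 0.1444] roll 0.0063
```

View pics/wa1.png

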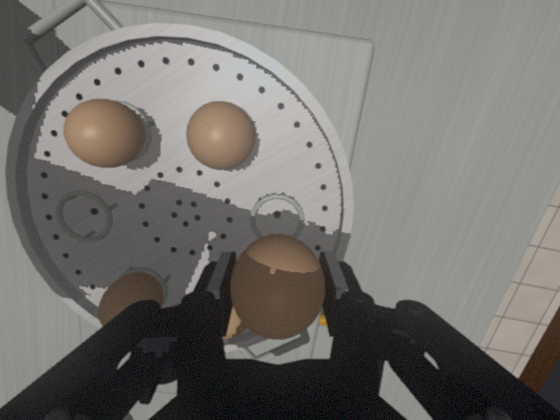

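View pics/sa1.png

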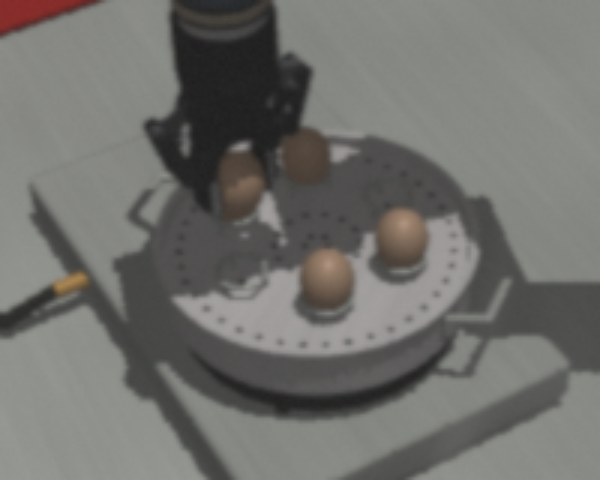

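View pics/ra1.png

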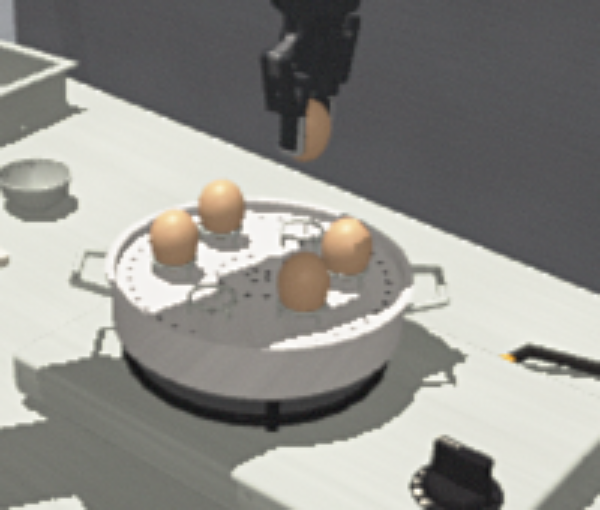

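Run:
```python
from h import *
from bench import manip
s=manip.state(); p=manip.capture("wrist"); cv2.imwrite("pics/wa1c.png",cv2.resize(p["color"][170:270,40:320,::-1],None,fx=2.8,fy=2.8,interpolation=cv2.INTER_CUBIC))
plan(s)
z=s["tcp_pos"][2]-.155
f,res=fitegg(p,[231,234,325,339],z,s["tcp_pos"][:2]);print("egg",f,res,R.from_quat(s["tool_rot"]).inv().apply(np.r_[f,z]-s["tcp_pos"]))
for px,zz in [((277,216),.151),((95,211),.135),((86,215.5),.149)]:print(px,atz(p,px,zz))
# predicted ring A outline
a=np.linspace(0,2*np.pi,60)
for c in [(.632,-.0424),(.484,-.0708)]:
    q=proj(p,np.c_[c[0]+.0205*np.cos(a),c[1]+.0205*np.sin(a),np.full(60,.1495)]);print(q.min(0),q.max(0))
```

```text
t 8.28 tcp [ 0.6319 -0.0383  0.4038] yaw 11.57 width 0.0421 F [ 0.4  0.5 -0.1] M [-0.   -0.01  0.  ] tilt z [ 1.e-04  2.e-04 -1.e+00]
INC [0.0, 0.0, 0.0] roll 0
egg [ 0.63251637 -0.03867501] [-0.68411842 -0.4200396   0.6840148   0.47937854] [-0.0005124   0.00049602  0.155     ]
(277, 216) [ 0.63208764 -0.03961942  0.151     ]
(95, 211) [ 0.48491417 -0.07122932  0.135     ]
(86, 215.5) [ 0.4858165  -0.07002572  0.149     ]
[249.98064999 193.3448674 ] [302.3791064 242.6165282]
[ 56.38904531 190.79319697] [109.8215741  240.29587193]
```

View pics/wa1c.png

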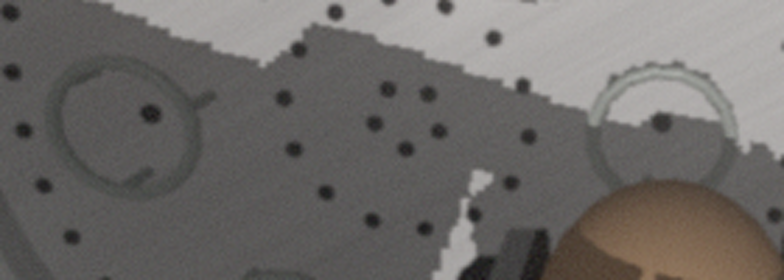

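The ring A outline and dot agree with the earlier estimate to about 1 mm, so I'll descend.

Emit:
arm_command(
  increments=[
    [[-0.009, -0.001, 0.02], 0.006, 0.6],
    [[-0.009, -0.001, 0.05], 0.006, 0.6],
    [[-0.009, -0.001, 0.09], 0.006, 0.6],
    [[-0.009, -0.001, 0.13], 0.006, 0.6],
    [[-0.009, -0.001, 0.155], 0.006, 0.6],
    [[-0.009, -0.001, 0.17], 0.006, 0.6],
    [[-0.009, -0.001, 0.177], 0.006, 0.6],
    [[-0.009, -0.001, 0.18], 0.006, 0.6],
    [[-0.009, -0.001, 0.18], 0.006, 0.6],
  ],
)

```text
t: 9.08
tcp_pos: [0.6327, -0.0433, 0.3318]
tool_rot: [0.637, 0.771, 0.0, 0.0]
wrist_force: [-0.2, -0.7, -0.3]
width: 0.0429
```

Run:
```python
from h import *
from bench import manip
s=manip.state(); 
q=manip.capture("scene"); cv2.imwrite("pics/sa2.png",cv2.resize(q["color"][150:260,180:320,::-1],None,fx=5,fy=5,interpolation=cv2.INTER_CUBIC))
r=manip.capture("side"); cv2.imwrite("pics/ra2.png",cv2.resize(r["color"][130:240,240:380,::-1],None,fx=5,fy=5,interpolation=cv2.INTER_CUBIC))
plan(s,[.632,-.0418,.324],np.radians(11))
```

```text
t 9.08 tcp [ 0.6327 -0.0433  0.3318] yaw 10.91 width 0.0429 F [-0.2 -0.7 -0.3] M [ 0.02 -0.03  0.01] tilt z [ 8.e-04 -2.e-04 -1.e+00]
INC [0.004, -0.001, 0.0195] roll -0.001
```

View pics/sa2.png

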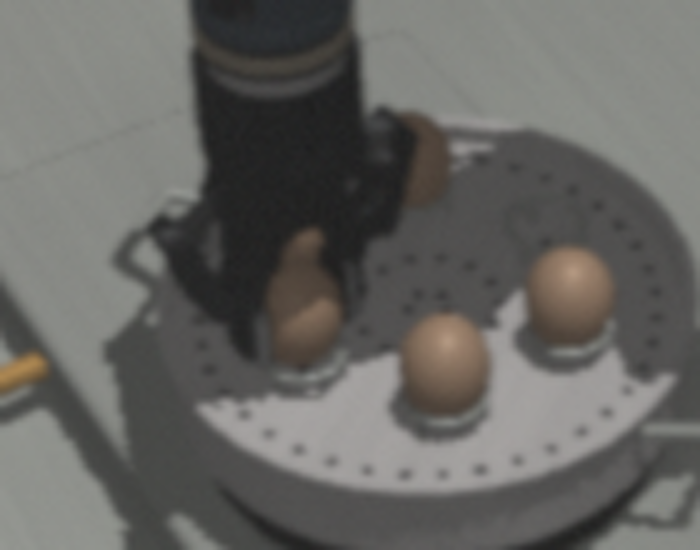

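View pics/ra2.png

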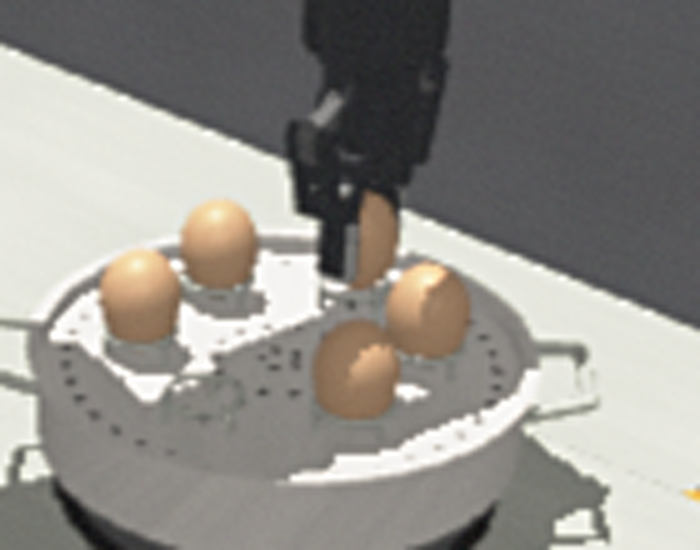

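Emit:
arm_command(
  increments=[
    [[0.003, -0.001, 0.004], 0, 0.6],
    [[0.003, -0.001, 0.008], 0, 0.6],
    [[0.003, -0.001, 0.012], 0, 0.6],
    [[0.003, -0.001, 0.015], 0, 0.6],
    [[0.003, -0.001, 0.018], 0, 0.6],
    [[0.003, -0.001, 0.018], 0, 0.6],
  ],
)

```text
t: 9.68
tcp_pos: [0.6318, -0.0421, 0.3241]
tool_rot: [0.637, 0.771, -0.0, -0.0]
wrist_force: [-0.7, 0.4, -1.3]
width: 0.0425
```

Run:
```python
from h import *
from bench import manip
plan(manip.state(),[.632,-.0418,.324],np.radians(11))
```

```text
t 9.68 tcp [ 0.6318 -0.0421  0.3241] yaw 10.91 width 0.0425 F [-0.7  0.4 -1.3] M [-0.07 -0.03 -0.07] tilt z [-4.e-04 -0.e+00 -1.e+00]
INC [0.0007, 0.0007, 0.0001] roll -0.001
```

Emit:
arm_command(
  increments=[
    [[0, 0, 0.0025], 0, 0.6],
    [[0, 0, 0.005], 0, 0.6],
    [[0, 0, 0.005], 0, 0.6],
  ],
)

```text
t: 9.93
tcp_pos: [0.6319, -0.0424, 0.3231]
tool_rot: [0.637, 0.771, -0.0, 0.0]
wrist_force: [-1.4, -1.4, 4.3]
width: 0.0426
```

Run:
```python
from h import *
from bench import manip
plan(manip.state())
r=manip.capture("scene"); cv2.imwrite("pics/sa3.png",cv2.resize(r["color"][150:260,180:320,::-1],None,fx=5,fy=5,interpolation=cv2.INTER_CUBIC))
plan(manip.state())
```

```text
t 9.93 tcp [ 0.6319 -0.0424  0.3231] yaw 10.92 width 0.0426 F [-1.4 -1.4  4.3] M [-0.14  0.25 -0.04] tilt z [ 4.e-04 -8.e-04 -1.e+00]
INC [0.0, 0.0, 0.0] roll 0
t 9.98 tcp [ 0.6318 -0.0424  0.3231] yaw 10.92 width 0.0426 F [-1.5 -1.3  5. ] M [-0.14  0.28 -0.02] tilt z [ 5.e-04 -7.e-04 -1.e+00]
INC [0.0, 0.0, 0.0] roll 0
```

View pics/sa3.png

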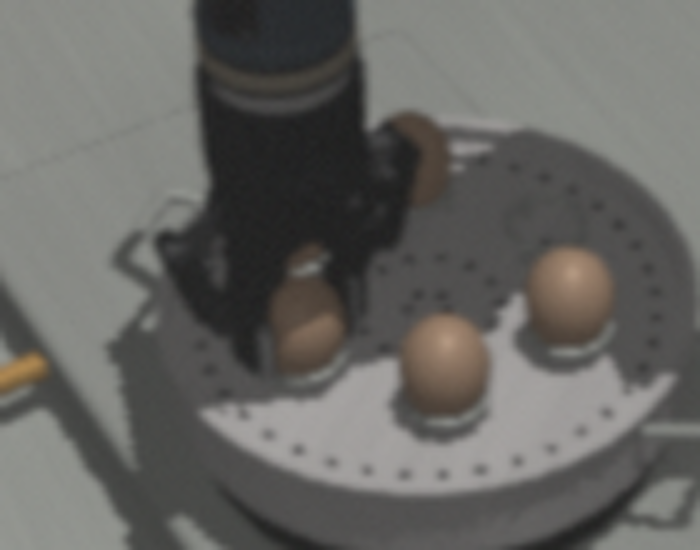

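Contact shows 5 N at z = 0.3231, against 0.3238 expected for a seated egg. I'll release slowly and rise.

Emit:
arm_command(
  increments=[
    [[0, 0, -0.001], 0, 0.05],
    [[0, 0, -0.001], 0, -0.05],
    [[0, 0, -0.001], 0, -0.12],
    [[0, 0, -0.001], 0, -0.2],
    [[0, 0, -0.001], 0, -0.3],
    [[0, 0, -0.001], 0, -0.45],
    [[0, 0, -0.001], 0, -0.6],
    [[0, 0, -0.001], 0, -0.6],
    [[0, 0, -0.001], 0, -0.6],
  ],
)

```text
t: 10.73
tcp_pos: [0.6318, -0.0421, 0.3227]
tool_rot: [0.637, 0.771, 0.0, -0.0]
wrist_force: [0.6, 0.4, -0.8]
width: 0.0682
```

Run:
```python
from h import *
from bench import manip
plan(manip.state())
r=manip.capture("scene"); cv2.imwrite("pics/sa4.png",cv2.resize(r["color"][150:260,180:320,::-1],None,fx=5,fy=5,interpolation=cv2.INTER_CUBIC))
r=manip.capture("wrist"); cv2.imwrite("pics/wa4.png",r["color"][:,:,::-1])
```

```text
t 10.73 tcp [ 0.6318 -0.0421  0.3227] yaw 10.91 width 0.0682 F [ 0.6  0.4 -0.8] M [-0.03 -0.04  0.05] tilt z [-0.e+00  1.e-04 -1.e+00]
INC [0.0, 0.0, 0.0] roll 0
```

View pics/sa4.png

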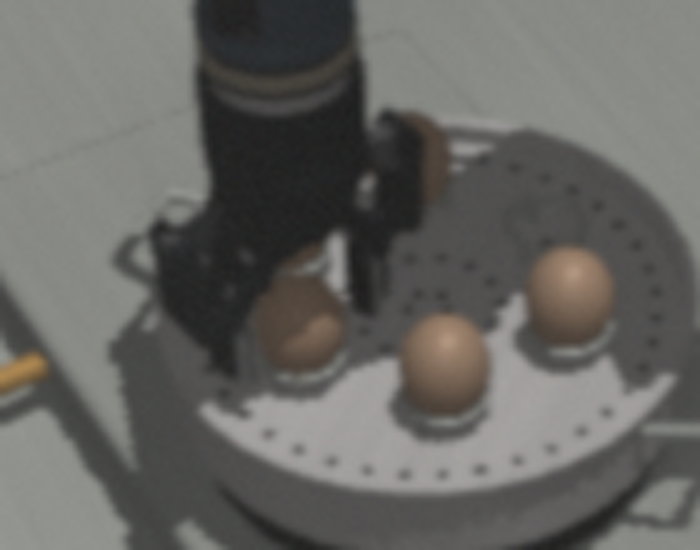

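View pics/wa4.png

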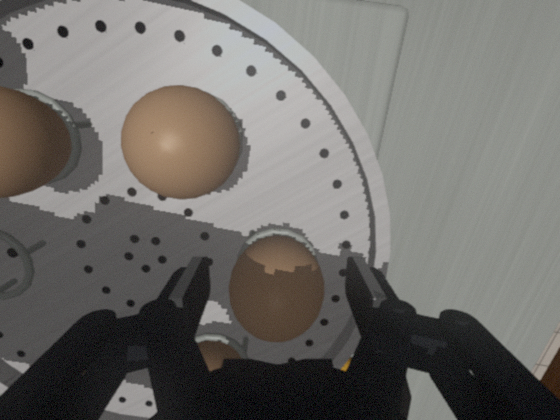

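Emit:
arm_command(
  increments=[
    [[0, 0, -0.03], 0, -0.6],
    [[0, 0, -0.08], 0, -0.6],
    [[0, 0, -0.16], 0, -0.7],
    [[0, 0, -0.25], 0, -0.8],
    [[0, 0, -0.3], 0, -1],
    [[0, 0, -0.3], 0, -1],
  ],
)

```text
t: 11.33
tcp_pos: [0.633, -0.0423, 0.45]
tool_rot: [0.637, 0.771, 0.003, 0.006]
wrist_force: [0.4, 0.6, 0.5]
width: 0.0853
```

Run:
```python
from h import *
from bench import manip
r=manip.capture("wrist"); cv2.imwrite("pics/wa5.png",r["color"][:,:,::-1])
r=manip.capture("scene"); cv2.imwrite("pics/sa5.png",cv2.resize(r["color"][150:260,180:320,::-1],None,fx=4,fy=4,interpolation=cv2.INTER_CUBIC))
plan(manip.state(),[.4645,.3475,.38],np.radians(83.6))
```

```text
t 11.43 tcp [ 0.6317 -0.042   0.4446] yaw 10.92 width 0.0854 F [ 0.2 -0.2 -0.2] M [ 0.05  0.01 -0.  ] tilt z [ 3.1e-03 -8.0e-04 -1.0e+00]
INC [1.0356, -0.2265, 0.1595] roll -0.8076
```

View pics/sa5.png

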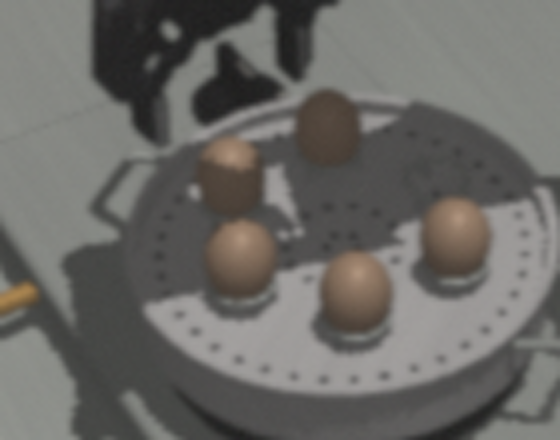

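The scene crop shows five eggs standing, with the new one at (240,255). Next is the second spare.

Emit:
arm_command(
  increments=[
    [[0.98, -0.21, 0.03], -0.78, -1],
    [[0.98, -0.21, 0.03], -0.78, -1],
    [[0.98, -0.21, 0.03], -0.78, -1],
    [[0.98, -0.21, 0.03], -0.78, -1],
    [[0.98, -0.21, 0.03], -0.78, -1],
    [[0.98, -0.21, 0.03], -0.78, -1],
    [[0.98, -0.21, 0.08], -0.78, -1],
    [[0.98, -0.21, 0.12], -0.78, -1],
    [[0.98, -0.21, 0.15], -0.78, -1],
    [[0.98, -0.21, 0.16], -0.78, -1],
  ],
)

```text
t: 12.27
tcp_pos: [0.4733, 0.3288, 0.3774]
tool_rot: [0.074, 0.997, -0.0, -0.001]
wrist_force: [-0.4, -0.2, 0.1]
width: 0.0856
```

Run:
```python
from h import *
from bench import manip
s=manip.state()
plan(s,[.4645,.3475,.27],np.radians(83.6)); plan(s,[.4645,.3475,.188],np.radians(83.6))
```

```text
t 12.27 tcp [0.4733 0.3288 0.3774] yaw 81.5 width 0.0856 F [-0.4 -0.2  0.1] M [-0.03 -0.07  0.04] tilt z [-1.4e-03 -2.0e-04 -1.0e+00]
INC [0.0283, 0.043, 0.2686] roll -0.0233
t 12.27 tcp [0.4733 0.3288 0.3774] yaw 81.5 width 0.0856 F [-0.4 -0.2  0.1] M [-0.03 -0.07  0.04] tilt z [-1.4e-03 -2.0e-04 -1.0e+00]
INC [0.028, 0.0431, 0.4736] roll -0.0233
```

Emit:
arm_command(
  increments=[
    [[0.028, 0.043, 0.08], -0.023, -1],
    [[0.028, 0.043, 0.16], -0.023, -1],
    [[0.028, 0.043, 0.23], -0.023, -1],
    [[0.028, 0.043, 0.27], -0.023, -1],
    [[0.028, 0.043, 0.27], -0.023, -1],
    [[0.028, 0.043, 0.27], -0.023, -1],
  ],
)

```text
t: 12.77
tcp_pos: [0.466, 0.3453, 0.2689]
tool_rot: [0.059, 0.998, -0.001, -0.002]
wrist_force: [0.4, 0.9, -0.3]
width: 0.0858
```

Run:
```python
from h import *
from bench import manip
s=manip.state()
r=manip.capture("wrist"); cv2.imwrite("pics/wt5.png",r["color"][:,:,::-1])
plan(s,[.4645,.3475,.188],np.radians(83.6))
```

```text
t 12.77 tcp [0.466  0.3453 0.2689] yaw 83.18 width 0.0858 F [ 0.4  0.9 -0.3] M [-0.03  0.05 -0.04] tilt z [-0.0044 -0.0021 -1.    ]
INC [0.0035, 0.0055, 0.2023] roll -0.0046
```

View pics/wt5.png

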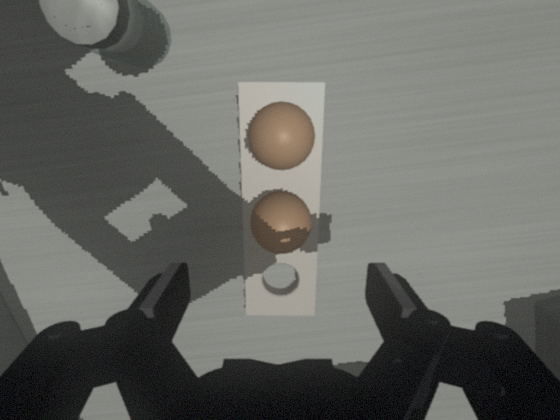

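Emit:
arm_command(
  increments=[
    [[0.003, 0.005, 0.05], -0.004, -1],
    [[0.003, 0.005, 0.1], -0.004, -1],
    [[0.003, 0.005, 0.15], -0.004, -1],
    [[0.003, 0.005, 0.19], -0.004, -1],
    [[0.003, 0.005, 0.202], -0.004, -1],
    [[0.003, 0.005, 0.202], -0.004, -1],
    [[0.003, 0.005, 0.202], -0.004, -1],
  ],
)

```text
t: 13.4
tcp_pos: [0.4664, 0.3479, 0.1912]
tool_rot: [0.056, 0.998, 0.001, 0.001]
wrist_force: [0.5, 0.3, 0.3]
width: 0.0851
```

Run:
```python
from h import *
from bench import manip
s=manip.state()
r=manip.capture("wrist"); cv2.imwrite("pics/wt6.png",r["color"][:,:,::-1])
plan(s,[.4645,.3475,.188],np.radians(83.6))
```

```text
t 13.4 tcp [0.4664 0.3479 0.1912] yaw 83.53 width 0.0851 F [0.5 0.3 0.3] M [-0.02 -0.   -0.01] tilt z [ 1.9e-03  9.0e-04 -1.0e+00]
INC [0.0047, -0.0016, 0.0079] roll -0.0008
```

View pics/wt6.png

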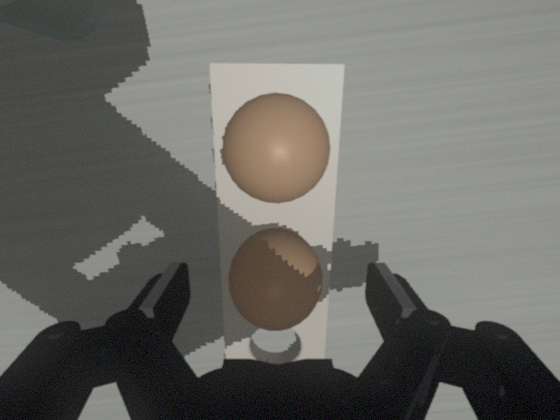

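Emit:
arm_command(
  increments=[
    [[0.004, -0.001, 0.007], 0.0, -1],
    [[0.004, -0.001, 0.007], 0.0, -1],
    [[0.004, -0.001, 0.007], 0.0, 0],
    [[0.004, -0.001, 0.007], 0.0, 0.6],
    [[0.004, -0.001, 0.007], 0.0, 0.6],
    [[0.004, -0.001, 0.007], 0.0, 0.6],
    [[0.004, -0.001, 0.007], 0.0, 0.6],
    [[0.004, -0.001, 0.007], 0.0, 0.6],
    [[0.004, -0.001, 0.007], 0.0, 0.6],
  ],
  grip_force=25,
)

```text
t: 14.2
tcp_pos: [0.4642, 0.3475, 0.1873]
tool_rot: [0.056, 0.998, 0.0, 0.0]
wrist_force: [0.0, -0.4, 2.5]
width: 0.0425
```

Run:
```python
from h import *
from bench import manip
s=manip.state()
plan(s)
```

```text
t 14.2 tcp [0.4642 0.3475 0.1873] yaw 83.54 width 0.0425 F [ 0.  -0.4  2.5] M [-0.04  0.05 -0.04] tilt z [ 2.e-04  0.e+00 -1.e+00]
INC [0.0, 0.0, 0.0] roll 0
```

Emit:
arm_command(
  increments=[
    [[0, 0, -0.02], 0, 0.6],
    [[0, 0, -0.05], 0, 0.6],
    [[0, 0, -0.1], 0, 0.6],
    [[0, 0, -0.17], 0, 0.6],
    [[0, 0, -0.25], 0, 0.6],
    [[0, 0, -0.34], 0, 0.6],
    [[0, 0, -0.43], 0, 0.6],
    [[0, 0, -0.51], 0, 0.6],
    [[0, 0, -0.57], 0, 0.6],
    [[0, 0, -0.57], 0, 0.6],
  ],
)

```text
t: 15.03
tcp_pos: [0.465, 0.3482, 0.4223]
tool_rot: [0.056, 0.998, 0.003, 0.006]
wrist_force: [0.9, 0.3, 0.3]
width: 0.0429
```

Run:
```python
from h import *
from bench import manip
s=manip.state()
plan(s,[.484,-.0705,.41],np.radians(11))
r=manip.capture("wrist"); cv2.imwrite("pics/wt7.png",r["color"][:,:,::-1])
plan(manip.state(),[.484,-.0705,.41],np.radians(11))
```

```text
t 15.03 tcp [0.465  0.3482 0.4223] yaw 83.57 width 0.0429 F [0.9 0.3 0.3] M [ 0.02 -0.   -0.05] tilt z [ 0.0119  0.006  -0.9999]
INC [-0.1643, -1.035, 0.025] roll 0.8063
t 15.08 tcp [0.4644 0.3478 0.4194] yaw 83.55 width 0.0428 F [ 0.   0.7 -0.6] M [-0.07 -0.03  0.01] tilt z [ 0.0075  0.0038 -1.    ]
INC [-0.1661, -1.0337, 0.0198] roll 0.8061
```

View pics/wt7.png

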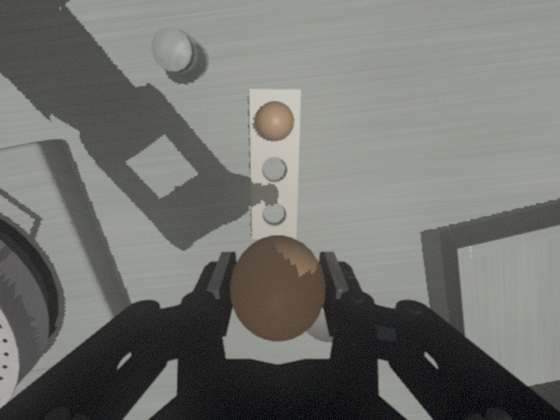

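Emit:
arm_command(
  increments=[
    [[-0.01, -0.05, 0], 0.04, 0.6],
    [[-0.02, -0.12, 0.0], 0.1, 0.6],
    [[-0.035, -0.21, 0.0], 0.17, 0.6],
    [[-0.05, -0.3, 0.0], 0.24, 0.6],
    [[-0.065, -0.39, 0.0], 0.31, 0.6],
    [[-0.08, -0.48, 0.0], 0.38, 0.6],
    [[-0.095, -0.57, 0.0], 0.45, 0.6],
    [[-0.11, -0.66, 0.0], 0.52, 0.6],
    [[-0.12, -0.74, 0.0], 0.59, 0.6],
    [[-0.13, -0.8, 0.0], 0.65, 0.6],
  ],
)

```text
t: 15.92
tcp_pos: [0.4789, 0.0215, 0.4141]
tool_rot: [0.54, 0.842, -0.001, -0.001]
wrist_force: [-0.3, 0.0, -0.8]
width: 0.0423
```

Run:
```python
from h import *
from bench import manip
plan(manip.state(),[.484,-.0705,.41],np.radians(11))
```

```text
t 15.92 tcp [0.4789 0.0215 0.4141] yaw 24.66 width 0.0423 F [-0.3  0.  -0.8] M [ 0.03 -0.08  0.02] tilt z [-0.003  0.    -1.   ]
INC [-0.2143, -0.0843, 0.0102] roll 0.1518
```

Emit:
arm_command(
  increments=[
    [[-0.07, -0.03, 0.005], 0.05, 0.6],
    [[-0.13, -0.05, 0.01], 0.1, 0.6],
    [[-0.18, -0.07, 0.01], 0.13, 0.6],
    [[-0.21, -0.084, 0.01], 0.152, 0.6],
    [[-0.214, -0.084, 0.01], 0.152, 0.6],
    [[-0.214, -0.084, 0.01], 0.152, 0.6],
    [[-0.214, -0.084, 0.01], 0.152, 0.6],
  ],
)

```text
t: 16.5
tcp_pos: [0.4851, -0.0674, 0.4105]
tool_rot: [0.633, 0.774, -0.0, -0.001]
wrist_force: [0.6, 0.2, -0.1]
width: 0.0424
```

Run:
```python
from h import *
from bench import manip
p=manip.capture("wrist"); cv2.imwrite("pics/wb1.png",p["color"][:,:,::-1])
s=manip.state()
plan(s,[.484,-.0705,.333],np.radians(11))
z=s["tcp_pos"][2]-.155
f,res=fitegg(p,[231,236,326,341],z,s["tcp_pos"][:2]);print("egg",f,res,R.from_quat(s["tool_rot"]).inv().apply(np.r_[f,z]-s["tcp_pos"]))
a=np.linspace(0,2*np.pi,60)
for c in [(.484,-.0705)]:
    q=proj(p,np.c_[c[0]+.0205*np.cos(a),c[1]+.0205*np.sin(a),np.full(60,.1495)]);print(q.min(0),q.max(0), proj(p,[*c,.135]))
cv2.imwrite("pics/wb1c.png",cv2.resize(p["color"][160:270,200:360,::-1],None,fx=5,fy=5,interpolation=cv2.INTER_CUBIC))
```

```text
t 16.55 tcp [ 0.4852 -0.0671  0.4107] yaw 11.44 width 0.0423 F [ 0.1 -0.4  0.2] M [-0.01 -0.   -0.02] tilt z [-0.0015  0.001  -1.    ]
INC [-0.008, -0.0043, 0.1941] roll 0.0049
egg [ 0.48582427 -0.06845095] [-0.14377018 -0.54734261  0.14304495  0.53964052] [-0.00164442  0.00056791  0.15499748]
[250.02406489 190.05855955] [301.10272923 238.30486816] [[275.69240874 209.15538001]]
```

View pics/wb1c.png

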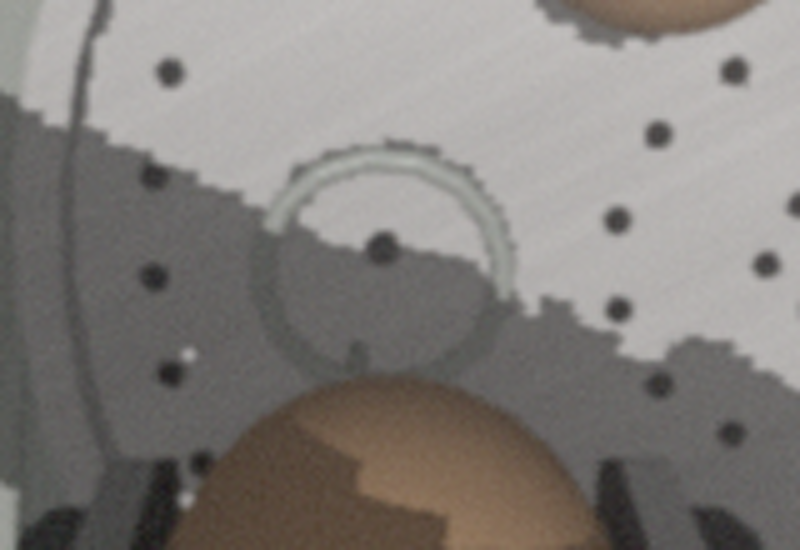

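View pics/wb1.png

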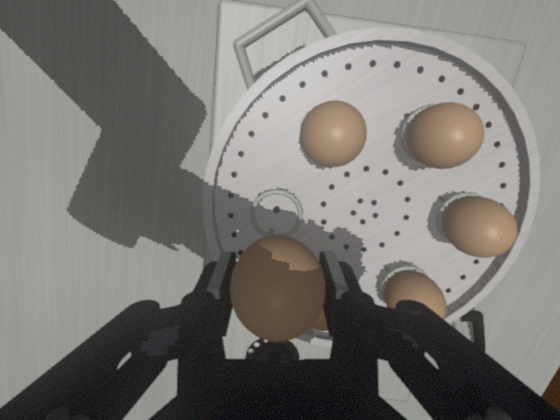

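Emit:
arm_command(
  increments=[
    [[-0.007, -0.003, 0.02], 0.005, 0.6],
    [[-0.007, -0.003, 0.05], 0.005, 0.6],
    [[-0.007, -0.003, 0.09], 0.005, 0.6],
    [[-0.007, -0.003, 0.13], 0.005, 0.6],
    [[-0.007, -0.003, 0.16], 0.005, 0.6],
    [[-0.007, -0.003, 0.18], 0.005, 0.6],
    [[-0.007, -0.003, 0.19], 0.005, 0.6],
    [[-0.007, -0.003, 0.194], 0.005, 0.6],
    [[-0.007, -0.003, 0.194], 0.005, 0.6],
  ],
)

```text
t: 17.3
tcp_pos: [0.4851, -0.0708, 0.3334]
tool_rot: [0.636, 0.771, -0.0, -0.0]
wrist_force: [0.3, -0.6, 0.4]
width: 0.0426
```

Run:
```python
from h import *
from bench import manip
s=manip.state(); 
r=manip.capture("side"); cv2.imwrite("pics/rb2.png",cv2.resize(r["color"][130:240,240:380,::-1],None,fx=5,fy=5,interpolation=cv2.INTER_CUBIC))
plan(s,[.4842,-.070,.324],np.radians(11))
```

```text
t 17.3 tcp [ 0.4851 -0.0708  0.3334] yaw 10.94 width 0.0426 F [ 0.3 -0.6  0.4] M [0.03 0.02 0.03] tilt z [-1.e-04  1.e-04 -1.e+00]
INC [0.0025, -0.0018, 0.0235] roll -0.0007
```

View pics/rb2.png

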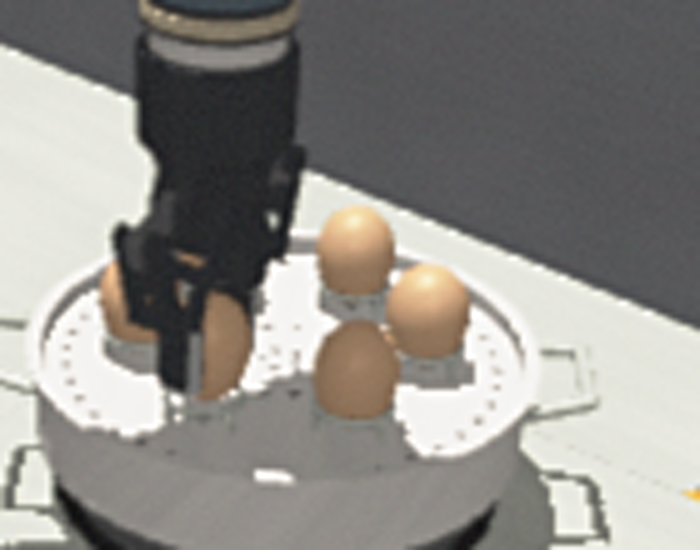

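Emit:
arm_command(
  increments=[
    [[0.002, -0.001, 0.004], 0, 0.6],
    [[0.002, -0.001, 0.008], 0, 0.6],
    [[0.002, -0.001, 0.012], 0, 0.6],
    [[0.002, -0.001, 0.016], 0, 0.6],
    [[0.002, -0.001, 0.02], 0, 0.6],
    [[0.002, -0.001, 0.022], 0, 0.6],
    [[0.002, -0.001, 0.022], 0, 0.6],
  ],
)

```text
t: 17.93
tcp_pos: [0.4844, -0.0704, 0.3245]
tool_rot: [0.637, 0.771, -0.0, -0.0]
wrist_force: [-0.1, -0.7, -0.6]
width: 0.0424
```

Run:
```python
from h import *
from bench import manip
plan(manip.state(),[.4842,-.070,.323],np.radians(11))
```

```text
t 17.93 tcp [ 0.4844 -0.0704  0.3245] yaw 10.91 width 0.0424 F [-0.1 -0.7 -0.6] M [ 0.01 -0.02  0.04] tilt z [-4.e-04  2.e-04 -1.e+00]
INC [0.001, -0.0003, 0.0038] roll -0.001
```

Emit:
arm_command(
  increments=[
    [[0, 0, 0.0025], 0, 0.6],
    [[0, 0, 0.005], 0, 0.6],
    [[0, 0, 0.005], 0, 0.6],
  ],
)

```text
t: 18.18
tcp_pos: [0.4843, -0.0701, 0.3228]
tool_rot: [0.637, 0.771, 0.0, -0.0]
wrist_force: [-0.6, 1.1, 3.2]
width: 0.0423
```

Run:
```python
from h import *
from bench import manip
plan(manip.state())
```

```text
t 18.18 tcp [ 0.4843 -0.0701  0.3228] yaw 10.91 width 0.0423 F [-0.6  1.1  3.2] M [0.16 0.14 0.04] tilt z [-4.e-04  5.e-04 -1.e+00]
INC [0.0, 0.0, 0.0] roll 0
```

Contact shows about 3 N at z = 0.3228, so I'll release.

Emit:
arm_command(
  increments=[
    [[0, 0, 0.001], 0, 0.05],
    [[0, 0, 0.001], 0, -0.05],
    [[0, 0, 0], 0, -0.12],
    [[0, 0, 0], 0, -0.2],
    [[0, 0, 0], 0, -0.3],
    [[0, 0, 0], 0, -0.45],
    [[0, 0, 0], 0, -0.6],
    [[0, 0, 0], 0, -0.6],
    [[0, 0, 0], 0, -0.6],
  ],
)

```text
t: 18.93
tcp_pos: [0.4845, -0.0704, 0.3227]
tool_rot: [0.637, 0.771, -0.0, 0.0]
wrist_force: [-0.6, -0.5, 0.7]
width: 0.0686
```

Run:
```python
from h import *
from bench import manip
plan(manip.state())
r=manip.capture("wrist"); cv2.imwrite("pics/wb4.png",r["color"][:,:,::-1])
```

```text
t 18.93 tcp [ 0.4845 -0.0704  0.3227] yaw 10.91 width 0.0686 F [-0.6 -0.5  0.7] M [ 0.03  0.04 -0.07] tilt z [ 0. -0. -1.]
INC [0.0, 0.0, 0.0] roll 0
```

View pics/wb4.png

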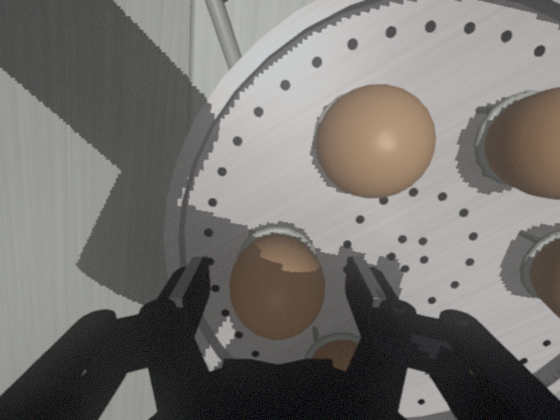

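Emit:
arm_command(
  increments=[
    [[0, 0, -0.03], 0, -0.6],
    [[0, 0, -0.08], 0, -0.6],
    [[0, 0, -0.16], 0, -0.7],
    [[0, 0, -0.25], 0, -0.8],
    [[0, 0, -0.3], 0, -1],
    [[0, 0, -0.3], 0, -1],
  ],
)

```text
t: 19.48
tcp_pos: [0.4856, -0.0706, 0.4475]
tool_rot: [0.637, 0.771, 0.002, 0.005]
wrist_force: [0.6, 0.2, 0.2]
width: 0.0855
```

Run:
```python
from h import *
from bench import manip
r=manip.capture("side"); cv2.imwrite("pics/rb5.png",cv2.resize(r["color"][130:290,220:400,::-1],None,fx=4,fy=3.7,interpolation=cv2.INTER_CUBIC))
r=manip.capture("scene"); cv2.imwrite("pics/sb5.png",cv2.resize(r["color"][150:270,170:340,::-1],None,fx=4,fy=4,interpolation=cv2.INTER_CUBIC))
plan(manip.state(),[.525,-.298,.36],np.radians(4))
```

```text
t 19.58 tcp [ 0.4843 -0.0702  0.4433] yaw 10.92 width 0.0853 F [-1.5  0.8 -0.9] M [ 0.01  0.02 -0.03] tilt z [ 1.7e-03 -7.0e-04 -1.0e+00]
INC [-0.5782, -0.0082, 0.2088] roll 0.0769
```

View pics/sb5.png

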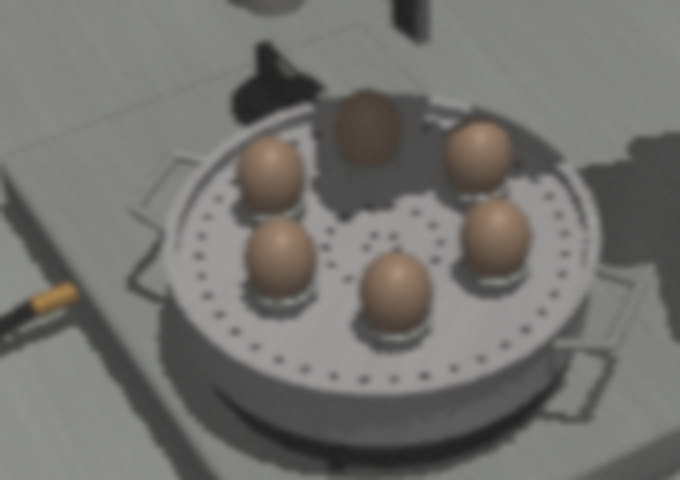

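View pics/rb5.png

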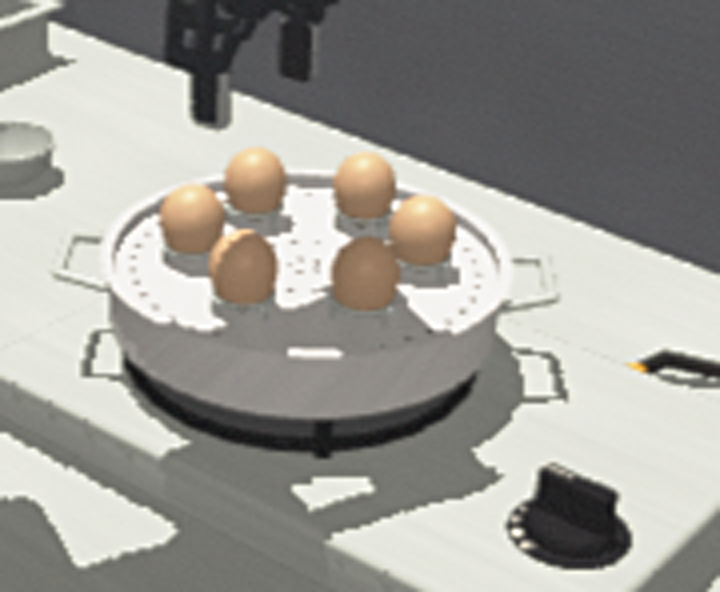

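Emit:
arm_command(
  increments=[
    [[-0.1, -0.002, 0.0], 0.03, -1],
    [[-0.2, -0.004, 0.0], 0.06, -1],
    [[-0.3, -0.005, 0.0], 0.077, -1],
    [[-0.4, -0.006, 0.05], 0.077, -1],
    [[-0.5, -0.007, 0.1], 0.077, -1],
    [[-0.578, -0.008, 0.16], 0.077, -1],
    [[-0.578, -0.008, 0.21], 0.077, -1],
    [[-0.578, -0.008, 0.21], 0.077, -1],
    [[-0.578, -0.008, 0.21], 0.077, -1],
  ],
)

```text
t: 20.33
tcp_pos: [0.524, -0.2975, 0.3555]
tool_rot: [0.682, 0.731, -0.0, -0.004]
wrist_force: [-0.4, 0.8, 1.1]
width: 0.0853
```

Run:
```python
from h import *
from bench import manip
r=manip.capture("wrist"); cv2.imwrite("pics/wk5.png",r["color"][:,:,::-1])
plan(manip.state(),[.525,-.298,.246],np.radians(4))
print(proj(r,[[.525,-.298,.097]]))
```

```text
t 20.38 tcp [ 0.5246 -0.2971  0.3574] yaw 3.99 width 0.0854 F [-0.4 -0.3 -0.5] M [-0.    0.    0.03] tilt z [-0.0031  0.003  -1.    ]
INC [-0.0031, 0.0017, 0.2785] roll -0.0001
[[280.19240332 214.50395274]]
```

View pics/wk5.png

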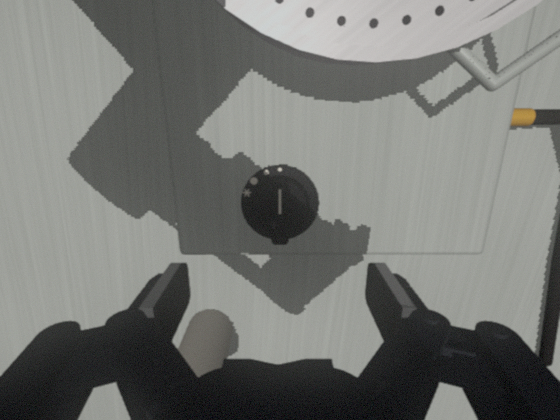

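Emit:
arm_command(
  increments=[
    [[-0.003, 0.002, 0.06], 0, -1],
    [[-0.003, 0.002, 0.12], 0, -1],
    [[-0.003, 0.002, 0.18], 0, -1],
    [[-0.003, 0.002, 0.23], 0, -1],
    [[-0.003, 0.002, 0.26], 0, -1],
    [[-0.003, 0.002, 0.278], 0, -1],
    [[-0.003, 0.002, 0.278], 0, -1],
    [[-0.003, 0.002, 0.278], 0, -1],
  ],
)

```text
t: 21.05
tcp_pos: [0.5264, -0.2989, 0.2486]
tool_rot: [0.682, 0.731, 0.0, 0.001]
wrist_force: [0.0, -1.5, -0.1]
width: 0.0855
```

Run:
```python
from h import *
from bench import manip
r=manip.capture("wrist"); cv2.imwrite("pics/wk6.png",r["color"][:,:,::-1])
plan(manip.state(),[.525,-.298,.246],np.radians(4))
print(proj(r,[[.525,-.298,.097]]))
```

```text
t 21.1 tcp [ 0.5265 -0.2991  0.2489] yaw 4.01 width 0.0855 F [ 0.3 -0.5  1. ] M [ 0.04 -0.07  0.03] tilt z [ 0.002  -0.0016 -1.    ]
INC [0.0031, -0.0036, 0.0073] roll 0.0001
[[273.4033645  285.02395785]]
```

View pics/wk6.png

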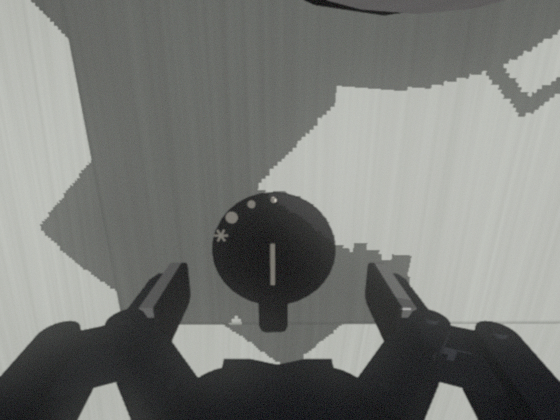

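Emit:
arm_command(
  increments=[
    [[0.003, -0.0035, 0.004], 0, -1],
    [[0.003, -0.0035, 0.006], 0, -1],
    [[0.003, -0.0035, 0.006], 0, -0.3],
    [[0.003, -0.0035, 0.006], 0, 0.4],
    [[0.003, -0.0035, 0.006], 0, 0.8],
    [[0.003, -0.0035, 0.006], 0, 1],
    [[0.003, -0.0035, 0.006], 0, 1],
    [[0.003, -0.0035, 0.006], 0, 1],
    [[0.003, -0.0035, 0.006], 0, 1],
  ],
  grip_force=60,
)

```text
t: 21.85
tcp_pos: [0.5244, -0.298, 0.2453]
tool_rot: [0.682, 0.731, -0.0, -0.0]
wrist_force: [-0.7, -0.1, 1.3]
width: 0.0129
```

Run:
```python
from h import *
from bench import manip
r=manip.capture("wrist"); cv2.imwrite("pics/wk7.png",r["color"][:,:,::-1])
plan(manip.state(),[.525,-.298,.246],np.radians(4))
```

```text
t 21.9 tcp [ 0.5244 -0.298   0.2453] yaw 4.0 width 0.013 F [0.3 0.2 2.1] M [0.02 0.16 0.11] tilt z [-2.e-04 -1.e-04 -1.e+00]
INC [-0.0001, 0.0014, -0.0018] roll 0.0
```

View pics/wk7.png

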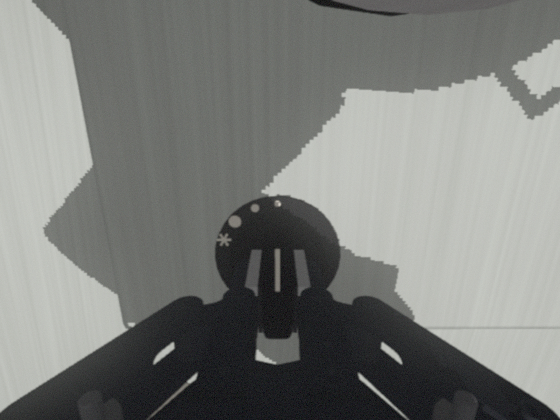

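Emit:
arm_command(
  increments=[
    [[0, 0, 0], -0.05, 1],
    [[0, 0, 0], -0.1, 1],
    [[0, 0, 0], -0.16, 1],
    [[0, 0, 0], -0.22, 1],
    [[0, 0, 0], -0.28, 1],
    [[0, 0, 0], -0.34, 1],
    [[0, 0, 0], -0.4, 1],
    [[0, 0, 0], -0.46, 1],
    [[0, 0, 0], -0.51, 1],
    [[0, 0, 0], -0.55, 1],
  ],
)

```text
t: 22.73
tcp_pos: [0.5233, -0.2988, 0.2453]
tool_rot: [0.311, 0.95, -0.001, -0.001]
wrist_force: [-5.2, -3.2, 2.5]
width: 0.0125
```

Run:
```python
from h import *
from bench import manip
plan(manip.state(),[.5244,-.298,.2453],np.radians(4)+1.2)
print(manip.state()["joint_positions"])
```

```text
t 22.73 tcp [ 0.5233 -0.2988  0.2453] yaw 53.73 width 0.0125 F [-5.2 -3.2  2.5] M [-0.67  0.94 -0.12] tilt z [-0.0034 -0.001  -1.    ]
INC [-0.0011, 0.0032, -0.0001] roll -0.2114
[-0.7034213   0.71207063  1.61000925 -0.00395982  0.82145093 -1.63844313]
```

Emit:
arm_command(
  increments=[
    [[0, 0.001, 0], -0.05, 1],
    [[0, 0.002, 0], -0.1, 1],
    [[0, 0.002, 0], -0.15, 1],
    [[0, 0.002, 0], -0.19, 1],
    [[0, 0.002, 0], -0.215, 1],
    [[0, 0.002, 0], -0.215, 1],
    [[0, 0.002, 0], -0.215, 1],
    [[0, 0.002, 0], -0.215, 1],
  ],
)

```text
t: 23.4
tcp_pos: [0.5232, -0.2991, 0.2453]
tool_rot: [0.149, 0.989, -0.002, -0.002]
wrist_force: [-9.1, -6.9, 3.7]
width: 0.0128
```

Run:
```python
from h import *
from bench import manip
plan(manip.state(),[.5244,-.298,.2453],np.radians(4)+1.2)
r=manip.capture("wrist"); cv2.imwrite("pics/wk8.png",r["color"][:,:,::-1])
plan(manip.state(),[.5244,-.298,.2453],np.radians(4)+1.2)
```

```text
t 23.4 tcp [ 0.5232 -0.2991  0.2453] yaw 72.89 width 0.0128 F [-9.1 -6.9  3.7] M [-1.15  1.43 -0.14] tilt z [-0.0046 -0.0026 -1.    ]
INC [-0.0021, 0.0035, -0.0001] roll 0.0015
t 23.45 tcp [ 0.5232 -0.2991  0.2453] yaw 72.89 width 0.0127 F [-8.2 -6.8  3.3] M [-1.1   1.33 -0.2 ] tilt z [-0.0046 -0.0026 -1.    ]
INC [-0.0021, 0.0035, -0.0001] roll 0.0015
```

View pics/wk8.png

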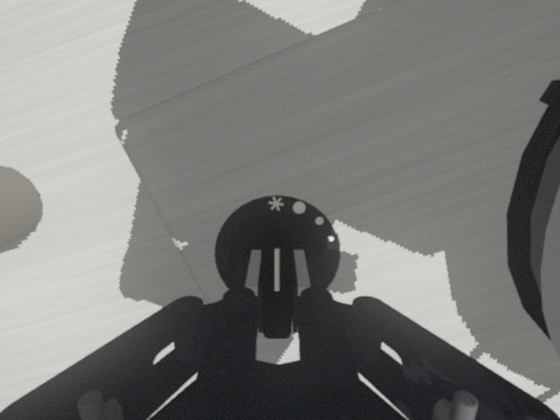

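Emit:
arm_command(
  increments=[
    [[0.001, -0.001, 0], 0, 1],
    [[0.002, -0.0027, 0], -0.003, 1],
    [[0.002, -0.0027, 0], -0.003, 1],
    [[0.002, -0.0027, 0], -0.003, 1],
    [[0.002, -0.0027, 0], -0.003, 1],
    [[0.002, -0.0027, 0], -0.003, 1],
  ],
)

```text
t: 23.95
tcp_pos: [0.5228, -0.2993, 0.2453]
tool_rot: [0.147, 0.989, -0.001, -0.001]
wrist_force: [-5.4, -4.2, 3.7]
width: 0.0132
```

Run:
```python
from h import *
from bench import manip
plan(manip.state(),None,np.radians(4)+1.2)
r=manip.capture("wrist"); cv2.imwrite("pics/wk9.png",r["color"][:,:,::-1])
r=manip.capture("scene"); cv2.imwrite("pics/s9.png",r["color"][:,:,::-1])
r=manip.capture("side"); cv2.imwrite("pics/r9.png",r["color"][:,:,::-1])
plan(manip.state(),None,np.radians(4)+1.2)
```

```text
t 23.95 tcp [ 0.5228 -0.2993  0.2453] yaw 73.12 width 0.0132 F [-5.4 -4.2  3.7] M [-0.7   0.86 -0.13] tilt z [-0.0027 -0.0018 -1.    ]
INC [0.0, 0.0, 0.0] roll 0.004
t 24.1 tcp [ 0.5228 -0.2993  0.2453] yaw 73.12 width 0.0126 F [-4.  -4.9  2.4] M [-0.72  0.89 -0.16] tilt z [-0.0027 -0.0018 -1.    ]
INC [0.0, 0.0, 0.0] roll 0.0041
```

View pics/wk9.png

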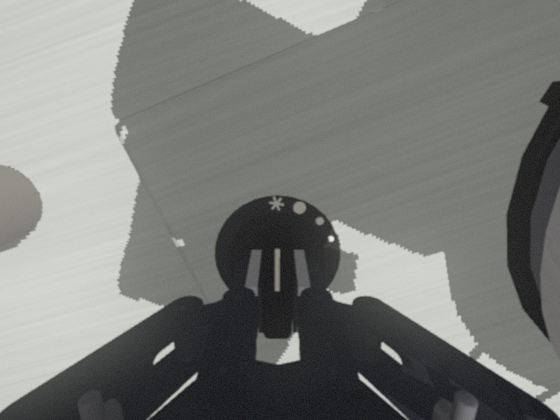

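View pics/s9.png

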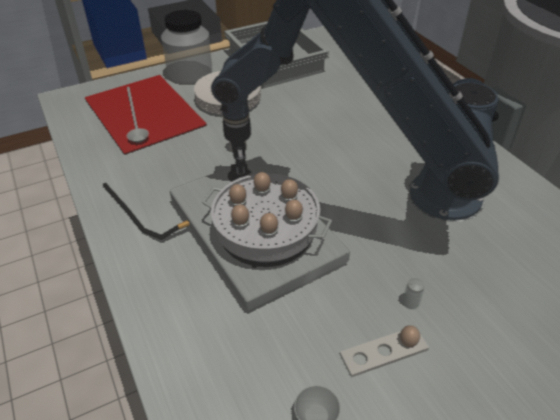

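View pics/r9.png

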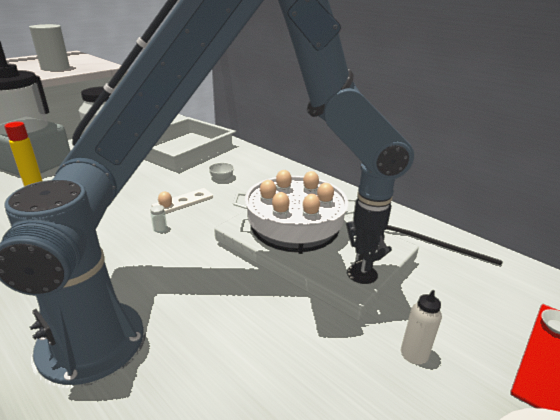

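Both cameras show all six eggs upright in the rings, at about (290,188) and (241,214) for the two new ones in the scene view. The third spare is still in the strip at (410,335), and the salt pot, bowl and bottle haven't moved. The wrist view shows the pointer at (277,250–290), lined up with the spark mark at (277,204), so I'm handing in.

Run:
```python
from bench import manip
print(manip.finish_job())
```

```text
the job is handed in; nothing more can be done
None
```

I put two spare eggs into the two empty steamer rings. Then I turned the knob anticlockwise by 1.2 rad to the lighting position and handed in at about 24 s, still gripping it with 60 N.

- **Eggs:** each one touched down with about 3–5 N. The last scene and side pictures show all six standing upright and the third spare still in its hole. The salt pot, bowl and bottle look unmoved.
- **Knob:** the last wrist picture shows the pointer on the spark mark. The tool had turned about 1.21 rad. The steady side force at the knob was about 6–7 N after I shifted the arm slightly to ease it.
- **Disagreements:** in one close wrist view, the egg and strip positions were about 3–4 mm off the view from higher up. The scene camera was also 2–5 mm off the wrist camera. I planned from the higher wrist view and shifted the first pick by about 1 mm. Both eggs seated within about 1 mm of the predicted height.

No check failed.

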